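# Refit the drip-tray grille

### The arm

A 6-joint arm with a two-finger parallel gripper is mounted at the origin on a cart in front of the work surface, level with it; the furniture and walls round the work are solid. World frame = base frame: x ahead of the robot, y to its left, z up, the work surface at z = 0. Lengths are in mm, angles in rad, forces in N, time in s.
With the tool pointing down it reaches from about 375 to 925 mm from the base axis. Payload 5.7 kg.
Tool frame: the origin (TCP) lies at the very end of the fingers, on their centre line; the grasp point (between the pads) lies 19 mm behind it (arm.grasp_offset is the distance from the TCP to the grasp point, in mm); z points along the fingers, y is the line along which they close (so a half turn about z gives the same grasp; the last joint's range is limited). The gripper opens to 88 mm and grips with 3 to 60 N. Pads are 20 mm wide; open, the fingers measure 115 mm over their backs; the gripper's body (75 mm by 178 mm) begins 61 mm behind the grasp point.
Start: joints at [-1.382, 0.359, 1.51, -0, 1.272, -0.115], TCP at [179.474, -572.496, 222.623] pointing down, gripper open.
Joint ranges: [-2.97, 2.97], [-1.01, 2.36], [0.21, 2.38], [-0.96, 4.11], [0.2, 2.71], [-2.98, 2.98]. Speed limits (rad/s): [2.39, 2.39, 3.14, 3.14, 3.14, 3.14].

### API

Orientations are given as a rotation vector (axis times angle).
In Python, from cell import arm gives the robot as it stands. The module is installed in compiled form; this text tells all that it offers.
- The arm moves only by the tool servo_tool, never from a script. Its argument "increments" is a list of rows, each an object of numbers: "hand": the opening, from -1 (shut) to 1 (fully open); "dx", "dy", "dz": the shift along the world's x, y, z as a fraction of full scale; "turn": the turn about the world's z as a fraction of full scale. A call has 1 to 10 rows; each row shifts and turns the commanded pose from where the row before left it; what a row does not reach is not made up. Full scale, the value 1, is 5 cm for a shift and 2 rad for a turn. A row lasts 1/10 s, in which the tool goes at most 50 mm and 8.59 degrees, less where a joint would pass 70% of its speed; a pose out of reach is approached as far as the arm can. A call with a number of a shift or a turn outside -1 to 1 is refused whole. A call with a gripper value outside its range is refused whole. The fingers move at their own pace and stop on an object; "newtons" is the grip in N (left out, the last holds). Time passes only in rows, so rows that do not move let the fingers close. It gives the time, the measured TCP pose, the force, the opening and the grip force at its end, in the units of the state.
- arm.state(): the state, without advancing time (a new reading comes with each control period).
- arm.grab_frame(name): name is "side" or "top"; returns a dict with "img" (384x512x3 uint8, red, green, blue), "fx", "fy", "cx", "cy" (pixels), "D" ([k1, k2, p1, p2, k3] as OpenCV has them; the pictures are not rectified), "extrinsics" (4x4, takes a point from world to camera coordinates). Camera axes: x right, y down, z forward; pixel columns grow to the right and rows downward; lengths in mm; the calibration is good to about 2 mm. A picture is of the moment at which its call begins. There is no depth.
- arm.finish_job(): hands the job in; it is judged then, once.
The state is a dict: "time_s": time; "joints": joint angles; "joint_velocities": joint speeds; "joint_efforts": joint torques, N m; "tool_pos": TCP position; "tcp_rot": TCP orientation; "contact_force": force on the tool from outside, world axes, zero at the start; "moment": the same for the moment, N m; "opening": finger opening in mm; "finger_force": force on a finger pad.
Only numpy, scipy, OpenCV 4.12 (cv2) and the standard library are available. Lean on these libraries where they do the work, as an engineer would, in place of code of your own. Each camera call takes 0.05 s, during which the arm holds its last target. There are 200 camera calls.

### The job

The washed grille of the drip tray lies on the counter, its lift handle up: put it back on the tray. Hook its rear edge under the lip at the back of the steel pan, push it back gently against the sprung strip behind the lip until its front edge clears the front catch, then swing the front down and let the spring bring it forward, so that it lies flat and is held under the lip and the catch. Do not force it in, drop it on the pan or let it snap, and leave the other things on the counter where they stand.

Things in the scene. Friction and masses are not known exactly. Their poses are not given: they have to be found in the camera images.
- grille: Slotted steel grille, 150 (x) x 110 (y) x 6 mm, 0.35 kg, starting flat on the counter. Origin: centre of its underside; z up, +x towards its rear edge. A lift handle stands on it 20 mm in front of the centre, nearer the front edge.
- grille_handle (a point): Centre of the black bar of the grille's handle, (-20, 0, 33) mm in the grille's frame. The bar runs along the grille's y: 10 mm thick (x), 68 mm long, 14 mm high, its top 40 mm and its underside 26 mm above the grille's underside, on posts at y = -30 and +30 mm. Pinch it from above, fingers closing along the grille's x.
- grille_rear (a point): Middle of the grille's rear edge, half-way up its thickness: (75, 0, 3) mm in the grille's frame.
- grille_front (a point): Middle of the grille's front edge, half-way up its thickness: (-75, 0, 3) mm in the grille's frame.
- pan: Open steel drip pan, 0.5 kg, loose in its base; +x to its rear (lip) end, z up. Origin: on its underside, below the centre of the seated grille, which then lies 20 mm above the pan's underside with the pan's own directions. Outside x -79 to +91, y -62 to +62 mm; walls 4 mm, floor 3 mm thick, rims 28 to 30 mm high; inside front wall at x = -75, side walls at y = -58 and +58 mm.
- ledge_end (a point): Rear end of the pan's left ledge, at its top inner corner: (30, 47, 20) mm in the pan's frame. Ledges 11 mm wide run along both side walls from the front wall to here; the grille rests on them. Behind x = 30 mm the pan is open down to its floor, so a tilted grille can dip its rear edge under the lip.
- lip_edge (a point): Middle of the free edge of the pan's rear lip, on its underside: (63, 0, 27.5) mm in the pan's frame. The lip spans the pan's whole width, is 3 mm thick and covers everything behind x = 63 mm.
- catch_edge (a point): Middle of the free edge of the front catch, on its underside: (-71, 0, 27.5) mm in the pan's frame. The catch is a fixed nose 60 mm wide (y) and 3 mm thick that overhangs the front wall's inner face by 4 mm.
- strip (a joint): Sprung rubber strip under the lip (m of travel to the rear, 0 at rest, 0.0075 solid). At rest its face is at x = 73 mm in the pan's frame, 4 to 25 mm high. It resists with 1.5 N plus 0.9 N per mm. Seated, the grille presses it 2 mm in and rests on the front wall; its front edge clears the catch from 6 mm (7 N); solid at 8.3 N. Over 35 N in all between grille and pan is forcing it.
- tray_base: Black plastic holder of the pan, fixed to the counter: outside x -88 to +100 mm, 135 mm wide, walls 4 mm thick and 16 mm high, floor 3 mm. Origin: on the counter, below the pan's origin when the pan stands midway; +x to the rear. The pan has 5 mm of play to front and rear, 1.5 mm to each side; pushed back with 2 to 5 N it may creep until it meets the rear wall.
- label_roll: White roll, 64 mm across, 26 mm high, on the counter behind the tray; origin at the centre of its underside. Leave alone.
- tongs: Steel tongs lying to the right of the tray, 61 x 243 x 12 mm; leave alone.
- tamper: Coffee tamper with a wooden knob, 58 x 58 x 89 mm, at the left; leave alone.
- dosing_cup: Steel cup, 62 mm across, 51 mm high, at the left; leave alone.
- pitcher: Steel milk pitcher, 107 x 76 x 100 mm, at the back; leave alone.
- green_jar: Square jar with a green lid, 67 x 78 x 168 mm, at the back; leave alone.
- marker_1: Marker pen, 14 x 116 x 14 mm, near the front edge ahead of the robot; leave alone.
- marker_2: Marker pen, 14 x 116 x 14 mm, near the front edge at the right; leave alone.

How it is judged (in metres and radians):
On the way:
1. the grille's rear edge is hooked at least 3 mm under the pan's lip while its front is still raised (x of grille_rear in the frame of pan above 0.066 m and z of grille_rear in the frame of pan between 0.004 and 0.0275 m and angle between grille's own z axis and vertical above 0.07 rad), for 0.1 s.
At the end, for the whole second after the job is handed in: Grille still and flat (0.03 rad) on the pan's ledges, both edges within 3 mm of 23 mm height in the pan, front edge at least 1.5 mm under the catch, rear edge at least 7 mm under the lip, in line with the pan (0.06 rad); pan level (0.03 rad) and at rest on its base's floor (within 3 mm) (x of grille_front in the frame of pan below -0.0725 m and x of grille_rear in the frame of pan above 0.07 m and z of grille_front in the frame of pan between 0.02 and 0.0265 m and z of grille_rear in the frame of pan between 0.02 and 0.0265 m and angle between the x axis of grille and the x axis of pan, either way round below 0.06 rad and angle between each of grille, pan's own z axis and vertical below 0.03 rad and z of pan in the frame of tray_base below 0.006 m and linear speed of each of grille, pan below 0.02 m/s); the robot touches nothing.
It fails at once if the grille is forced, dropped or snapped: more than 35 N between it and the pan, all contacts added (contact force between grille and pan above 35 N).
It fails at once if another thing on the counter is moved by more than 20 mm (distance of any of label_roll, tongs, tamper, dosing_cup, pitcher, green_jar, marker_1, marker_2 from where it was at the start of the episode above 0.02 m).
It also fails if it takes over 64 s, if anything falls off the work surface, if the arm or the gripper's body presses on something with over 40 N, if the wrist force passes 120 N, or if a joint passes its speed limit or range.

## Working session

There is one attempt and no reset: what is moved stays moved. The work goes in short steps, Python scripts to look and compute and a tool call to move; the robot and the scene stay as the last step left them, time stands still between calls to the robot, and variables do not carry over. Pictures are saved under pics/ and viewed, at most 10 in all, crops included, and the job is handed in when it is done.

Besides the shell and the picture viewer there is one more tool, called as name(argument=value, ...), one argument or row to a line, values as JSON. servo_tool: Moves the arm, as the interface text tells. Shift numbers are shares of 5 cm and turn numbers shares of 2 rad, none past 1 either way. Its arguments: {"type":"object","properties":{"increments":{"type":"array","items":{"type":"object","properties":{"hand":{"type":"number"},"dx":{"type":"number","minimum":-1,"maximum":1},"dy":{"type":"number","minimum":-1,"maximum":1},"dz":{"type":"number","minimum":-1,"maximum":1},"turn":{"type":"number","minimum":-1,"maximum":1}}}},"newtons":{"type":"number"}},"required":["increments"]}

```bash
mkdir -p pics; ls; cat > h.py <<'E'
import numpy as np, cv2, pickle
from cell import arm
def grab(n,f=None):
    d=arm.grab_frame(n)
    pickle.dump(d,open(f or n+'.pkl','wb')); return d
def load(n): return pickle.load(open(n+'.pkl','rb'))
def ray(d,px):
    K=np.array([[d['fx'],0,d['cx']],[0,d['fy'],d['cy']],[0,0,1.]])
    u=cv2.undistortPoints(np.array(px,float).reshape(-1,1,2),K,np.array(d['D'],float)).reshape(-1,2)
    E=np.array(d['extrinsics']);R=E[:3,:3];t=E[:3,3]
    return -R.T@t, np.c_[u,np.ones(len(u))]@R
def plane(d,px,z):
    o,v=ray(d,px); return o+v*((z-o[2])/v[:,2])[:,None]
def tri(d1,p1,d2,p2):
    o1,v1=ray(d1,p1);o2,v2=ray(d2,p2);out=[]
    for a,b in zip(v1,v2):
        s=np.linalg.lstsq(np.c_[a,-b],o2-o1,rcond=None)[0]
        A=o1+s[0]*a;B=o2+s[1]*b;out.append(np.r_[(A+B)/2,np.linalg.norm(A-B)])
    return np.array(out)
def proj(d,P):
    K=np.array([[d['fx'],0,d['cx']],[0,d['fy'],d['cy']],[0,0,1.]]);E=np.array(d['extrinsics'])
    return cv2.projectPoints(np.array(P,float).reshape(-1,1,3),cv2.Rodrigues(E[:3,:3])[0],E[:3,3],K,np.array(d['D'],float))[0].reshape(-1,2)
E
python3 - <<'E'
from h import *
print(arm.state(), arm.grasp_offset)
for n in('top','side'):
    d=grab(n); cv2.imwrite(f'pics/{n}0.png',cv2.resize(d['img'][:,:,::-1],(800,600),interpolation=cv2.INTER_CUBIC))
    print(n,ray(d,[[256,192]]),d['fx'])
E
```

```text
pics
{'time_s': 0.0, 'joints': array([-1.38208955e+00,  3.59513504e-01,  1.51143169e+00, -1.34661879e-05,
        1.27248706e+00, -1.15133657e-01]), 'joint_velocities': array([-0.00119124,  0.00077132, -0.00019665, -0.00107293,  0.00160448,
        0.00034306]), 'joint_efforts': array([ 3.81777299e-04, -5.15369403e+01, -2.70734310e+01,  6.75973459e-02,
        3.51495179e-02, -1.35413534e-04]), 'tool_pos': array([ 179.35049433, -571.84392651,  221.80481316]), 'tcp_rot': array([-3.10359107e+00, -4.75165695e-01,  1.26401055e-04]), 'contact_force': array([-0.28523905, -0.33155831, -0.34770546]), 'moment': array([ 0.01720367, -0.01844834, -0.02857662]), 'finger_force': 0.0, 'opening': 87.80275601770286} 18.700000000000003
top (array([ 388.84620319,   48.30627376, 1172.81835723]), array([[ 0.126263  ,  0.00548998, -0.99210902]])) 401.2268976445723
side (array([  83.46343996, 1018.72667058,  987.48377936]), array([[ 0.34386463, -0.67544749, -0.65261184]])) 428.3397706966686
```

View pics/top0.png

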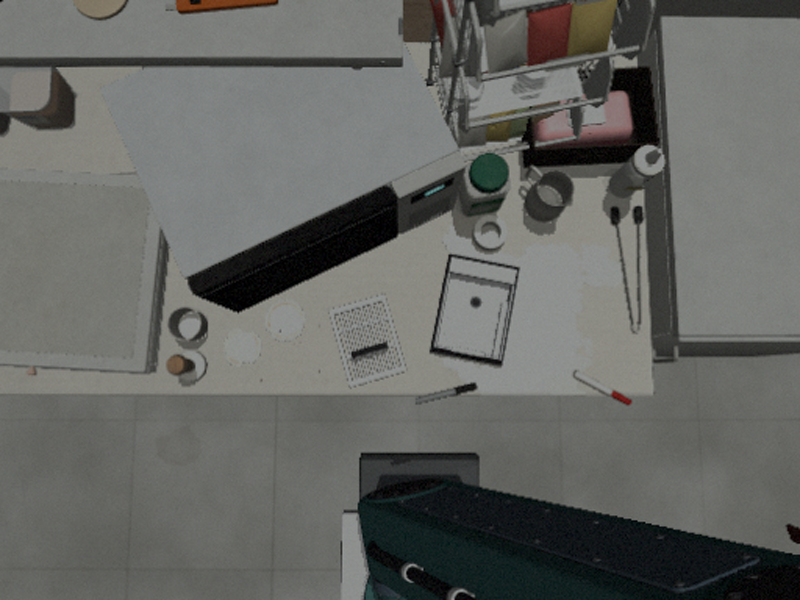

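View pics/side0.png

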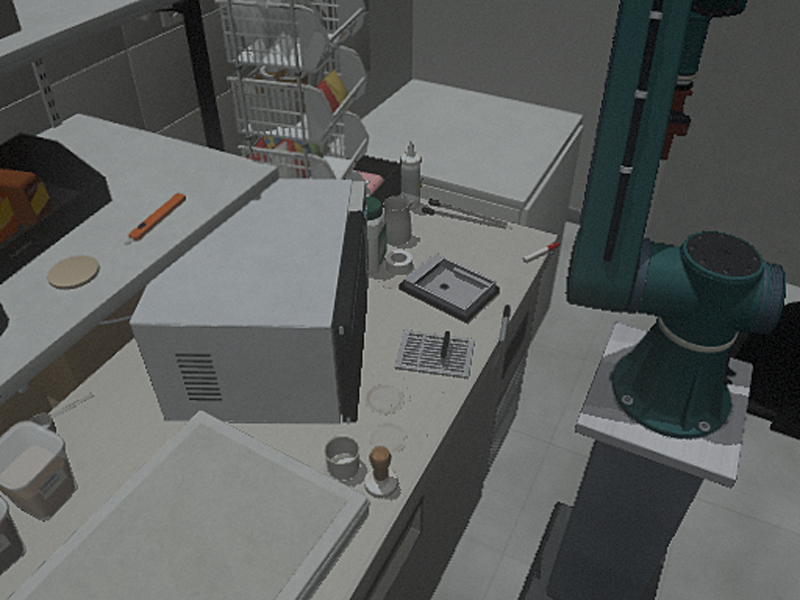

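The top view shows the grille near (367,340), its bar from (352,356) to (386,346), and the tray near (475,310) with its lip end up, at about (484,262). The roll is at (489,233), just behind the tray. The side view shows the tray at (449,285) and the grille at (436,352). Next I'll crop both for pixel detail.

```bash
python3 - <<'E'
from h import *
t=load('top')['img'];s=load('side')['img']
def save(n,im,x,y,w,h,k):
    c=cv2.resize(im[y:y+h,x:x+w,::-1],None,fx=k,fy=k,interpolation=cv2.INTER_CUBIC)
    c=cv2.convertScaleAbs(c,alpha=1.5)
    for i in range(0,w,10): cv2.putText(c,str(x+i),(i*k,8),0,.3,(0,0,255));cv2.line(c,(i*k,10),(i*k,14),(0,0,255))
    for i in range(0,h,10): cv2.putText(c,str(y+i),(0,i*k+4),0,.3,(0,0,255))
    cv2.imwrite(n,c)
save('pics/tc.png',t,205,155,135,100,5)
save('pics/sc.png',s,245,155,82,92,6)
d=load('top')
g=cv2.cvtColor(t,cv2.COLOR_RGB2GRAY)
# black blobs: bar
m=(g<60).astype(np.uint8); n,l,st,c=cv2.connectedComponentsWithStats(m)
for i in range(1,n):
    if 205<c[i][0]<340 and 155<c[i][1]<255 and st[i][4]>20: print('top',st[i],c[i], cv2.minAreaRect(np.argwhere(l==i)[:,::-1].astype(np.float32)))
g=cv2.cvtColor(s,cv2.COLOR_RGB2GRAY)
m=(g<60).astype(np.uint8); n,l,st,c=cv2.connectedComponentsWithStats(m)
for i in range(1,n):
    if 245<c[i][0]<327 and 155<c[i][1]<250 and st[i][4]>20: print('side',st[i],c[i], cv2.minAreaRect(np.argwhere(l==i)[:,::-1].astype(np.float32)))
E
```

```text
top [275 163  46  71 265] [292.41509434 211.44150943] ((303.08953857421875, 198.01658630371094), (45.995750427246094, 64.45960235595703), 10.491477012634277)
top [308 167  24   7  26] [320.38461538 169.23076923] ((319.7442626953125, 169.06373596191406), (23.769733428955078, 1.9352349042892456), 14.620874404907227)
top [302 191   5   5  21] [304. 193.] ((304.0, 193.0), (4.0, 4.0), 90.0)
top [225 219  23  11  92] [235.85869565 223.67391304] ((235.98487854003906, 223.45211791992188), (4.567158222198486, 23.08673858642578), 72.47443389892578)
top [291 245  14   8  58] [297.34482759 248.12068966] ((297.5000305175781, 248.0), (4.501783847808838, 13.02643871307373), 73.3007583618164)
side [255 166  65  41 406] [286.78078818 190.64039409] ((287.20001220703125, 183.60000610351562), (58.13776779174805, 30.4105224609375), 26.56505012512207)
side [285 167  30  14  30] [299.5        173.26666667] ((299.782958984375, 173.33123779296875), (31.38373374938965, 1.7002472877502441), 22.932100296020508)
side [322 195   4   8  25] [323.76 199.08] ((323.5, 198.5), (7.0, 3.0), 90.0)
side [282 212   6  18  62] [284.56451613 220.22580645] ((284.5, 220.5), (17.0, 5.0), 90.0)
```

View pics/tc.png

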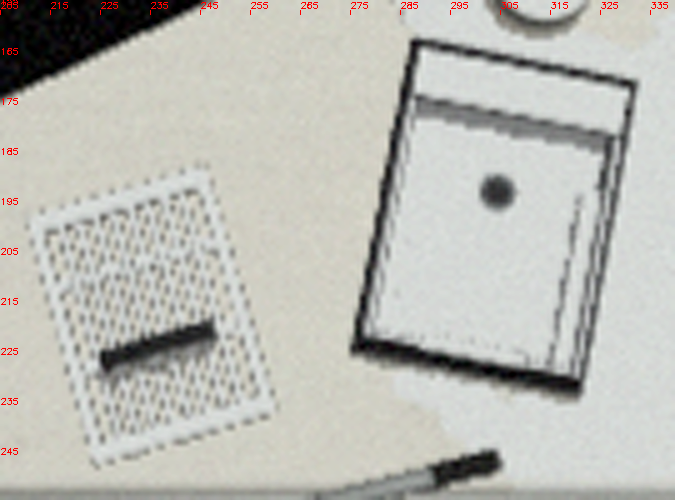

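View pics/sc.png

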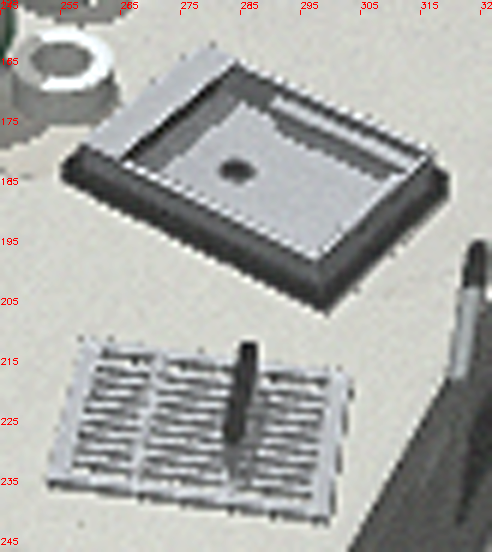

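The crops show the bar ends in the top view at about (225.6,227) and (248,220.4), and the pan rim corners in both views. I'll triangulate these and check them against the stated sizes.

```bash
python3 - <<'E'
from h import *
np.set_printoptions(precision=1,suppress=True)
T=load('top');S=load('side')
print('bar');b=tri(T,[[225.8,226.6],[247.8,220.2]],S,[[284.0,227.5],[286.5,212.5]]);print(b,np.linalg.norm(b[0,:2]-b[1,:2]))
names=['RL','FL','FR','RR','LipL','LipR','drain']
tp=[[288.4,164],[277.8,223],[320,230.6],[331,172],[288,174.4],[328.5,181.5],[304.4,193.4]]
sp=[[259.2,179.5],[298,198.3],[317,180.3],[280.8,162.2],[265.8,181.6],[285.5,165.8],[284.5,183.3]]
p=tri(T,tp,S,sp)
for n,q in zip(names,p): print(n,q)
print('sizes',[np.linalg.norm(p[i,:2]-p[j,:2]) for i,j in((0,1),(1,2),(2,3),(3,0))])
print('top@33',plane(T,tp[:4],33))
print('side@33',plane(S,sp[:4],33))
print('base top@16',plane(T,[[275,225.4],[287.4,162.6],[332.4,171.8],[321,234]],16))
print('grille top@6',plane(T,[[211,198.5],[246,188.5],[260,237],[224.5,248]],6))
sg=[[259,211.5],[303.5,217.5],[300,242],[253,235.5]]
print('grille side@6',plane(S,sg,6))
print('roll',plane(T,[[313,149]],26),'jar',plane(T,[[313,111]],168),'pitcher',plane(T,[[352,115]],100),'machine corner',plane(T,[[153,198],[253,151]],0),plane(T,[[294,96]],200))
E
```

```text
bar
[[433.9 139.7  30.    2.7]
 [452.5  77.5  33.9   1.4]] 64.95046780934578
RL [613.6 -40.3  27.4   6.6]
FL [446.1  -7.3  30.8   1.3]
FR [ 424.  -127.4   30.5    0. ]
RR [ 587.7 -163.7   31.5   10.5]
LipL [584.4 -38.2  29.7   2.8]
LipR [ 562.5 -155.9   28.2    6.2]
drain [532.6 -87.7   5.    2. ]
sizes [np.float64(170.74174613226162), np.float64(122.08380814601082), np.float64(167.7089400897261), np.float64(126.05450825763148)]
top@33 [[ 615.7  -38.9   33. ]
 [ 445.3   -7.4   33. ]
 [ 423.9 -127.    33. ]
 [ 592.5 -161.9   33. ]]
side@33 [[ 607.2  -34.6   33. ]
 [ 445.9   -4.8   33. ]
 [ 423.1 -124.4   33. ]
 [ 581.7 -162.8   33. ]]
base top@16 [[ 439.3   -0.2   16. ]
 [ 623.3  -37.3   16. ]
 [ 596.1 -169.2   16. ]
 [ 414.7 -132.3   16. ]]
grille top@6 [[518.  186.2   6. ]
 [547.6  84.1   6. ]
 [406.2  42.9   6. ]
 [374.7 145.1   6. ]]
grille side@6 [[546.4  87.1   6. ]
 [402.9  46.1   6. ]
 [371.1 152.2   6. ]
 [513.7 193.7   6. ]]
roll [[ 662.  -111.9   26. ]] jar [[729.1 -93.7 168. ]] pitcher [[ 741.2 -211.7  100. ]] machine corner [[519.9 357.2   0. ]
 [661.5  64.    0. ]] [[757.4 -41.8 200. ]]
```

Measured sizes fit: the pan comes out at 170×123, the bar centre at (443,109,32) and the rim at z≈31. The grille's yaw is 0.284. The pan's yaw is -0.196, with its origin near (513,-83). Moving now.

servo_tool(
  increments=[
    {"dx":0.52,"dy":0.8,"turn":0.07,"hand":1},
    {"dx":0.52,"dy":0.8,"turn":0.07},
    {"dx":0.52,"dy":0.8,"turn":0.07},
    {"dx":0.52,"dy":0.8,"turn":0.07},
    {"dx":0.52,"dy":0.8,"turn":0.07},
    {"dx":0.52,"dy":0.8,"turn":0.07},
    {"dx":0.52,"dy":0.8,"turn":0.07},
    {"dx":0.52,"dy":0.8,"turn":0.07},
    {"dx":0.52,"dy":0.8,"turn":0.07},
    {"dx":0.52,"dy":0.8,"turn":0.07},
  ],
)

```text
invalid input
```

servo_tool(
  increments=[
    {"dy":0.8,"turn":0.07},
    {"dy":0.8},
    {"dy":0.8},
    {"dy":0.8},
    {"dy":0.8},
    {"dy":0.8},
    {"dy":0.8},
    {},
    {},
  ],
)

```text
invalid input
```

servo_tool(
  increments=[
    {"dx":0.52,"dy":0.8,"dz":0,"turn":0.07,"hand":1},
    {"dx":0.52,"dy":0.8,"dz":0,"turn":0.07,"hand":1},
    {"dx":0.52,"dy":0.8,"dz":0,"turn":0.07,"hand":1},
    {"dx":0.52,"dy":0.8,"dz":0,"turn":0.07,"hand":1},
    {"dx":0.52,"dy":0.8,"dz":0,"turn":0.07,"hand":1},
    {"dx":0.52,"dy":0.8,"dz":0,"turn":0.07,"hand":1},
    {"dx":0.52,"dy":0.8,"dz":0,"turn":0.07,"hand":1},
    {"dx":0.52,"dy":0.8,"dz":0,"turn":0.07,"hand":1},
    {"dx":0.52,"dy":0.8,"dz":0,"turn":0.07,"hand":1},
    {"dx":0.52,"dy":0.8,"dz":0,"turn":0.07,"hand":1},
  ],
)

```text
time_s: 1.1
tool_pos: [440.0, -170.6, 222.5]
tcp_rot: [-2.062, -2.37, 0.0]
contact_force: [0.9, -0.9, 0.2]
opening: 87.7
finger_force: 0.0
```

servo_tool(
  increments=[
    {"dx":0.06,"dy":0.8,"dz":0,"turn":0.07,"hand":1},
    {"dx":0,"dy":0.8,"dz":0,"turn":0.0025,"hand":1},
    {"dx":0,"dy":0.8,"dz":0,"turn":0,"hand":1},
    {"dx":0,"dy":0.8,"dz":0,"turn":0,"hand":1},
    {"dx":0,"dy":0.8,"dz":0,"turn":0,"hand":1},
    {"dx":0,"dy":0.8,"dz":-0.5,"turn":0,"hand":1},
    {"dx":0,"dy":0.788,"dz":-0.5,"turn":0,"hand":1},
    {"dx":0,"dy":0,"dz":-0.5,"turn":0,"hand":1},
    {"dx":0,"dy":0,"dz":-0.5,"turn":0,"hand":1},
    {"dx":0,"dy":0,"dz":0,"turn":0,"hand":1},
  ],
)

```text
time_s: 2.1
tool_pos: [439.5, 107.1, 120.0]
tcp_rot: [-1.888, -2.505, 0.007]
contact_force: [-0.6, -0.2, -0.1]
opening: 87.6
finger_force: 0.0
```

servo_tool(
  increments=[
    {"dx":0.06,"dy":0.034,"dz":-0.5,"turn":0,"hand":1},
    {"dx":0,"dy":0,"dz":-0.5,"turn":0,"hand":1},
    {"dx":0,"dy":0,"dz":-0.5,"turn":0,"hand":1},
    {"dx":0,"dy":0,"dz":-0.5,"turn":0,"hand":1},
    {"dx":0,"dy":0,"dz":-0.1,"turn":0,"hand":1},
    {"dx":0,"dy":0,"dz":0,"turn":0,"hand":1},
    {"dx":0,"dy":0,"dz":0,"turn":0,"hand":0},
    {"dx":0,"dy":0,"dz":0,"turn":0,"hand":0},
  ],
)

```text
time_s: 2.9
tool_pos: [446.6, 108.7, 18.9]
tcp_rot: [1.892, 2.506, 0.002]
contact_force: [-0.8, 0.7, 0.3]
opening: 75.2
finger_force: 0.0
```

```bash
python3 - <<'E'
from h import *
for n in('top','side'):
    d=grab(n)
    x,y,w,h,k=(205,155,135,100,5) if n=='top' else (245,145,90,100,5)
    cv2.imwrite(f'pics/{n}1.png',cv2.convertScaleAbs(cv2.resize(d['img'][y:y+h,x:x+w,::-1],None,fx=k,fy=k,interpolation=cv2.INTER_CUBIC),alpha=1.5))
print(arm.state())
E
```

```text
{'time_s': 3.0, 'joints': array([ 8.83001850e-02,  4.69593014e-01,  2.01276098e+00, -3.65986671e-05,
        6.57336960e-01, -1.89675086e-01]), 'joint_velocities': array([ 0.00076738,  0.00466637,  0.00338913,  0.00039009, -0.0044352 ,
       -0.00148186]), 'joint_efforts': array([-3.53863626e-02, -4.39358604e+01, -1.25839412e+01,  4.10794001e-02,
        2.89557595e-02,  2.18564128e-04]), 'tool_pos': array([446.31476941, 108.67334023,  18.63952185]), 'tcp_rot': array([1.89136413e+00, 2.50666785e+00, 1.97553199e-03]), 'contact_force': array([ 0.83188638, -0.22853481,  0.17956725]), 'moment': array([-0.01689469, -0.12152233, -0.04205789]), 'finger_force': 0.0, 'opening': 67.37253249101168}
```

View pics/side1.png

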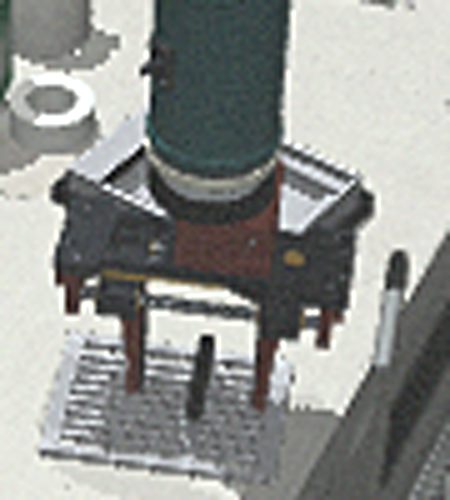

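The view shows the bar between the open fingers, roughly centred. I'll lower it 4 mm and close gently.

servo_tool(
  newtons=12,
  increments=[
    {"dx":-0.06,"dy":0,"dz":-0.08,"turn":0,"hand":0},
    {"dx":0,"dy":0,"dz":0,"turn":0,"hand":-0.5},
    {"dx":0,"dy":0,"dz":0,"turn":0,"hand":-0.7},
    {"dx":0,"dy":0,"dz":0,"turn":0,"hand":-1},
    {"dx":0,"dy":0,"dz":0,"turn":0,"hand":-1},
    {"dx":0,"dy":0,"dz":0,"turn":0,"hand":-1},
    {"dx":0,"dy":0,"dz":0,"turn":0,"hand":-1},
    {"dx":0,"dy":0,"dz":0,"turn":0,"hand":-1},
    {"dx":0,"dy":0,"dz":0,"turn":0,"hand":-1},
    {"dx":0,"dy":0,"dz":0,"turn":0,"hand":-1},
  ],
)

```text
time_s: 4.0
tool_pos: [442.9, 108.7, 13.7]
tcp_rot: [1.892, 2.507, 0.001]
contact_force: [1.4, 0.8, -1.5]
opening: 9.9
finger_force: 12.0
```

servo_tool(
  increments=[
    {"dx":0,"dy":0,"dz":0.2,"turn":0,"hand":-1},
    {"dx":0,"dy":0,"dz":0.4,"turn":0,"hand":-1},
    {"dx":0,"dy":0,"dz":0.4,"turn":0,"hand":-1},
    {"dx":0,"dy":0,"dz":0.4,"turn":0,"hand":-1},
    {"dx":0,"dy":0,"dz":0.2,"turn":0,"hand":-1},
    {"dx":0,"dy":0,"dz":0,"turn":0,"hand":-1},
    {"dx":0,"dy":0,"dz":0,"turn":0,"hand":-1},
    {"dx":0,"dy":0,"dz":0,"turn":0,"hand":-1},
  ],
)

```text
time_s: 4.8
tool_pos: [441.5, 108.5, 92.8]
tcp_rot: [-1.891, -2.507, 0.002]
contact_force: [0.0, -0.4, -5.2]
opening: 9.6
finger_force: 12.0
```

```bash
python3 - <<'E'
from h import *
d=grab('side')
x,y,w,h,k=(245,145,90,100,5)
cv2.imwrite('pics/side2.png',cv2.convertScaleAbs(cv2.resize(d['img'][y:y+h,x:x+w,::-1],None,fx=k,fy=k,interpolation=cv2.INTER_CUBIC),alpha=1.5))
s=arm.state();print(s['tool_pos'],s['contact_force'],s['moment'],s['opening'])
E
```

```text
[441.49808211 108.49830475  92.70761938] [-0.31156576  1.01796208 -3.0656268 ] [-0.01213609 -0.02601537 -0.02229762] 9.688269788988864
```

View pics/side2.png

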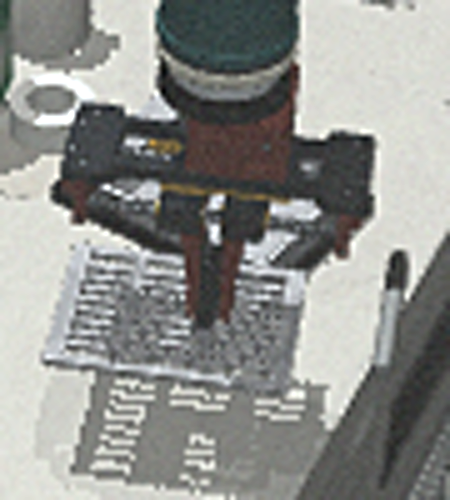

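The grille is lifted about 79 mm and looks level in the grip, with the opening at 9.7 mm. Before carrying it over, I'll refine the pan's yaw and sideways position from edge profiles in the first pictures.

```bash
cat > edge.py <<'E'
from h import *
from scipy.ndimage import map_coordinates
def edge(im,d,A,B,z,sign,rng=9,k=1.5625,n=25):
    """world line A->B at height z; strongest gradient of given sign along its left normal (mm); returns world points"""
    A=np.array(A,float);B=np.array(B,float);u=(B-A)/np.linalg.norm(B-A);nr=np.array([-u[1],u[0]])
    s=np.arange(-rng,rng+.1,.5);out=[]
    for f in np.linspace(.1,.9,n):
        P=A+f*(B-A)+s[:,None]*nr
        p=(proj(d,np.c_[P,np.full(len(s),z)])+.5)*k-.5
        v=map_coordinates(im.astype(float),[p[:,1],p[:,0]],order=1)
        g=sign*np.gradient(v); g[g<.5*g.max()]=0
        i=g.argmax(); w=slice(max(0,i-4),i+5)
        out.append(A+f*(B-A)+nr*(g[w]@s[w]/g[w].sum()))
    out=np.array(out);vx,vy,x0,y0=cv2.fitLine(out.astype(np.float32),cv2.DIST_HUBER,0,.01,.01).ravel()
    if vx*u[0]+vy*u[1]<0: vx,vy=-vx,-vy
    r=(out-[x0,y0])@[-vy,vx]
    return np.array([x0,y0]),np.array([vx,vy]),r.std()
E
python3 - <<'E'
from edge import *
np.set_printoptions(precision=2,suppress=True)
T=load('top');S=load('side')
def run(n,d):
    im=cv2.GaussianBlur(cv2.imread(f'pics/{n}0.png',0),(3,3),0)
    u=np.array([.981,-.195]);v=np.array([.195,.981]);O=np.array([513.5,-82.6])
    w=lambda x,y:O+x*u+y*v
    for nm,a,b,z,s in [('baseL',w(-88,67.5),w(100,67.5),16,1),('baseR',w(-88,-67.5),w(100,-67.5),16,-1),('baseF',w(-88,-67),w(-88,67),16,1),('baseR',w(100,-67),w(100,67),16,-1),
        ('panL',w(-79,62),w(91,62),32,-1),('panR',w(-79,-62),w(91,-62),32,1),('panF',w(-79,-62),w(-79,62),33,-1),('panRear',w(91,-62),w(91,62),33,1),('lip',w(63,-50),w(63,50),33.5,-1),('lip+',w(63,-50),w(63,50),33.5,1)]:
        p,q,r=edge(im,d,a,b,z,s)
        f=p-O; print(n,nm,'pan-frame offset x %.1f y %.1f'%(f@u,f@v),'angle %.3f'%np.arctan2(q[1],q[0]),'sd %.2f'%r)
run('top',T);run('side',S)
E
```

```text
top baseL pan-frame offset x 13.5 y 68.5 angle -0.195 sd 0.34
top baseR pan-frame offset x 11.0 y -68.5 angle -0.196 sd 0.17
top baseF pan-frame offset x -88.4 y -1.8 angle 1.380 sd 0.97
top baseR pan-frame offset x 101.5 y -0.0 angle 1.375 sd 0.23
top panL pan-frame offset x -0.8 y 63.2 angle -0.196 sd 0.37
top panR pan-frame offset x -3.2 y -54.8 angle -0.205 sd 2.17
top panF pan-frame offset x -78.8 y -7.4 angle 1.380 sd 0.62
top panRear pan-frame offset x 91.6 y 3.7 angle 1.378 sd 0.23
top lip pan-frame offset x 64.6 y 2.0 angle 1.374 sd 0.38
top lip+ pan-frame offset x 54.7 y 6.0 angle 1.379 sd 1.38
side baseL pan-frame offset x 14.8 y 76.1 angle -0.196 sd 0.18
side baseR pan-frame offset x 12.9 y -75.3 angle -0.192 sd 1.49
side baseF pan-frame offset x -96.1 y 5.4 angle 1.374 sd 0.23
side baseR pan-frame offset x 102.2 y -3.9 angle 1.405 sd 3.03
side panL pan-frame offset x 2.3 y 63.0 angle -0.190 sd 0.96
side panR pan-frame offset x -519.9 y -19.1 angle 0.000 sd nan
side panF pan-frame offset x -78.7 y 13.2 angle 1.379 sd 0.45
side panRear pan-frame offset x -519.9 y -19.1 angle 0.000 sd nan
side lip pan-frame offset x 63.7 y 0.4 angle 1.381 sd 0.49
side lip+ pan-frame offset x 55.6 y 3.7 angle 1.389 sd 0.40edge.py:13: RuntimeWarning: invalid value encountered in scalar divide
  out.append(A+f*(B-A)+nr*(g[w]@s[w]/g[w].sum()))
```

```bash
python3 - <<'E'
from edge import *
T=load('top');S=load('side');a=.281
u=np.array([np.cos(a),np.sin(a)]);v=np.array([-u[1],u[0]]);O=np.array([461.6,114.6]);w=lambda x,y:O+x*u+y*v
tc=np.array([442.9,108.7])-O;print('tcp in grille',tc@u,tc@v)
for n,d in(('top',T),('side',S)):
    im=cv2.GaussianBlur(cv2.imread(f'pics/{n}0.png',0),(3,3),0)
    for nm,A,B,s in [('L',w(-75,55),w(75,55),-1),('R',w(-75,-55),w(75,-55),1),('F',w(-75,-55),w(-75,55),-1),('Re',w(75,-55),w(75,55),1)]:
        p,q,r=edge(im,d,A,B,6,s); f=p-O; print(n,nm,'x %.1f y %.1f ang %.3f sd %.2f'%(f@u,f@v,np.arctan2(q[1],q[0]),r))
E
```

```text
tcp in grille -19.60272759819719 -0.4827739749404918
top L x 9.4 y 47.9 ang 0.259 sd 4.03
top R x 10.5 y -51.7 ang 0.283 sd 0.35
top F x -70.7 y 7.7 ang 1.857 sd 0.34
top Re x 75.3 y -6.6 ang 1.852 sd 0.87
side L x 8.5 y 55.6 ang 0.282 sd 0.59
side R x -475.3 y 17.9 ang 0.000 sd nan
side F x -71.7 y -1.7 ang 1.849 sd 2.00
side Re x 71.4 y 1.7 ang 1.848 sd 5.74edge.py:13: RuntimeWarning: invalid value encountered in scalar divide
  out.append(A+f*(B-A)+nr*(g[w]@s[w]/g[w].sum()))
```

servo_tool(
  increments=[
    {"dx":0.04,"dy":-0.3,"dz":0,"turn":-0.03,"hand":-1},
    {"dx":0.08,"dy":-0.5,"dz":0,"turn":-0.05,"hand":-1},
    {"dx":0.12,"dy":-0.6,"dz":0,"turn":-0.05,"hand":-1},
    {"dx":0.12,"dy":-0.6,"dz":0,"turn":-0.05,"hand":-1},
    {"dx":0.12,"dy":-0.6,"dz":0,"turn":-0.03,"hand":-1},
    {"dx":0.12,"dy":-0.5,"dz":0,"turn":-0.0268,"hand":-1},
    {"dx":0.1,"dy":-0.37,"dz":0,"turn":0,"hand":-1},
    {"dx":0,"dy":-0.2,"dz":0,"turn":0,"hand":-1},
    {"dx":0,"dy":0,"dz":0,"turn":0,"hand":-1},
    {"dx":0,"dy":0,"dz":0,"turn":0,"hand":-1},
  ],
)

```text
time_s: 5.85
tool_pos: [476.5, -74.2, 93.1]
tcp_rot: [-2.427, -1.992, 0.001]
contact_force: [0.0, 0.0, -3.5]
opening: 10.0
finger_force: 12.0
```

```bash
python3 - <<'E'
from h import *
ims=[]
for n,(x,y,w,h,k) in(('top',(250,140,100,110,5)),('side',(245,125,80,110,5))):
    d=grab(n,n+'b.pkl')
    ims.append(cv2.convertScaleAbs(cv2.resize(d['img'][y:y+h,x:x+w,::-1],None,fx=k*.85,fy=k*.85,interpolation=cv2.INTER_CUBIC),alpha=1.5))
cv2.imwrite('pics/both3.png',np.hstack(ims)[:600]);print([i.shape for i in ims])
s=arm.state();print(s['tool_pos'],s['tcp_rot'],s['contact_force'],s['moment'],s['opening'])
E
```

```text
[(468, 425, 3), (468, 340, 3)]
[476.70229186 -73.8279834   93.33787854] [-2.42592304e+00 -1.99401570e+00  8.30325897e-04] [-0.53087491  0.24327297 -2.74074809] [-0.05564404  0.00448522  0.02477533] 9.780466360317252
```

View pics/both3.png

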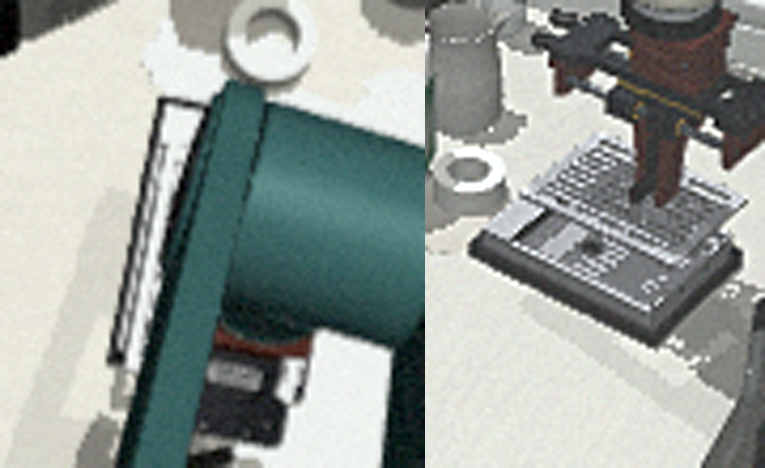

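The side view shows the grille about 60 mm above the pan, in line with it. Its near corners are at (267.8,170.4) and (305.7,186.9). I'll check tilt, side offset and forward position from that.

```bash
python3 - <<'E'
from h import *
d=load('sideb');u=np.array([.981,-.195,0]);v=np.array([.194,.981,0]);O=np.array([513.8,-82.4,0])
px=[[267.8,170.4],[305.7,186.9],[321,172]]
o,r=ray(d,px)
for i,y in((0,55),(1,55),(2,-55)):
    s=((O-o)@v+y)/(r[i]@v);P=o+s*r[i];print('on side plane: pan x %.1f z %.1f'%((P-O)@u,P[2]))
for P in plane(d,px,85.6): print('at z 85.6: x %.1f y %.1f'%((P-O)@u,(P-O)@v))
E
```

```text
on side plane: pan x 52.9 z 81.9
on side plane: pan x -102.4 z 88.6
on side plane: pan x -94.4 z 79.3
at z 85.6: x 50.0 y 58.9
at z 85.6: x -100.6 y 51.8
at z 85.6: x -98.2 y -47.7
```

servo_tool(
  increments=[
    {"dx":0,"dy":-0.02,"dz":-0.3,"turn":0,"hand":-1},
    {"dx":0,"dy":0,"dz":-0.3,"turn":0,"hand":-1},
    {"dx":0,"dy":0,"dz":-0.2,"turn":0,"hand":-1},
    {"dx":0,"dy":0,"dz":-0.04,"turn":0,"hand":-1},
    {"dx":0,"dy":0,"dz":-0.02,"turn":0,"hand":-1},
    {"dx":0,"dy":0,"dz":0,"turn":0,"hand":-1},
    {"dx":0,"dy":0,"dz":0,"turn":0,"hand":-1},
  ],
)

```text
time_s: 6.65
tool_pos: [478.0, -76.0, 51.1]
tcp_rot: [2.427, 1.994, 0.001]
contact_force: [-0.9, -0.3, -4.0]
opening: 9.9
finger_force: 12.0
```

servo_tool(
  newtons=9,
  increments=[
    {"dx":0,"dy":0,"dz":-0.02,"turn":0,"hand":-1},
    {"dx":0,"dy":0,"dz":-0.02,"turn":0,"hand":-1},
    {"dx":0,"dy":0,"dz":-0.02,"turn":0,"hand":-1},
    {"dx":0,"dy":0,"dz":0,"turn":0,"hand":-1},
  ],
)

```text
time_s: 7.05
tool_pos: [477.4, -75.9, 47.5]
tcp_rot: [-2.428, -1.994, 0.0]
contact_force: [0.4, 0.2, -4.8]
opening: 9.6
finger_force: 9.0
```

servo_tool(
  increments=[
    {"dx":0,"dy":0,"dz":-0.02,"turn":0,"hand":-1},
    {"dx":0,"dy":0,"dz":-0.02,"turn":0,"hand":-1},
    {"dx":0,"dy":0,"dz":0,"turn":0,"hand":-1},
  ],
)

```text
time_s: 7.35
tool_pos: [478.2, -76.0, 45.9]
tcp_rot: [2.427, 1.993, 0.001]
contact_force: [1.3, 1.6, 0.6]
opening: 9.8
finger_force: 9.0
```

servo_tool(
  increments=[
    {"dx":0,"dy":0,"dz":-0.02,"turn":0,"hand":-1},
    {"dx":0,"dy":0,"dz":-0.02,"turn":0,"hand":-1},
    {"dx":0,"dy":0,"dz":0,"turn":0,"hand":-1},
  ],
)

```text
time_s: 7.65
tool_pos: [478.6, -76.3, 43.9]
tcp_rot: [2.426, 1.993, 0.002]
contact_force: [3.1, -0.6, 1.1]
opening: 10.3
finger_force: 9.0
```

servo_tool(
  increments=[
    {"dx":0,"dy":0,"dz":-0.02,"turn":0,"hand":-1},
    {"dx":0,"dy":0,"dz":-0.02,"turn":0,"hand":-1},
    {"dx":0,"dy":0,"dz":0,"turn":0,"hand":-1},
  ],
)

```text
time_s: 7.95
tool_pos: [478.8, -76.3, 42.4]
tcp_rot: [2.426, 1.993, 0.002]
contact_force: [3.1, -0.2, 8.0]
opening: 10.6
finger_force: 9.0
```

```bash
python3 - <<'E'
from h import *
x,y,w,h,k=(250,145,75,75,8)
d=grab('side','sidec.pkl')
cv2.imwrite('pics/side4.png',cv2.convertScaleAbs(cv2.resize(d['img'][y:y+h,x:x+w,::-1],None,fx=k,fy=k,interpolation=cv2.INTER_CUBIC),alpha=1.5))
F=[]
for i in range(6):
    d=arm.grab_frame('side');s=arm.state();F.append(np.r_[s['contact_force'],s['moment']])
print(np.mean(F,0),s['tool_pos'],s['opening'])
E
```

```text
[ 2.86596545e+00 -2.41954922e-01  8.50855008e+00 -6.50633205e-02
 -4.30546885e-01 -7.06456396e-03] [478.79466231 -76.33095739  42.45406101] 10.589619671606535
```

View pics/side4.png

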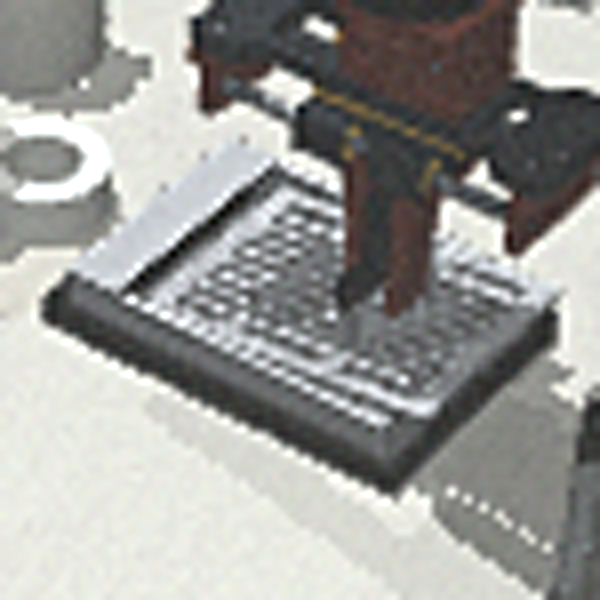

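The view shows the rear edge dipped inside the pan just ahead of the lip and the front resting on the front wall or catch. The side edges clear the walls. I'll ease up 1 mm and slide it back under the lip.

servo_tool(
  increments=[
    {"dx":0,"dy":0,"dz":0.02,"turn":0,"hand":-1},
    {"dx":0.039,"dy":-0.008,"dz":0,"turn":0,"hand":-1},
    {"dx":0.039,"dy":-0.008,"dz":0,"turn":0,"hand":-1},
    {"dx":0.039,"dy":-0.008,"dz":0,"turn":0,"hand":-1},
    {"dx":0,"dy":0,"dz":0,"turn":0,"hand":-1},
  ],
)

```text
time_s: 8.8
tool_pos: [478.8, -76.0, 42.2]
tcp_rot: [-2.422, -1.99, 0.008]
contact_force: [-6.7, 0.7, 12.2]
opening: 10.9
finger_force: 9.0
```

servo_tool(
  increments=[
    {"dx":0.039,"dy":-0.008,"dz":0,"turn":0,"hand":-1},
    {"dx":0.039,"dy":-0.008,"dz":0,"turn":0,"hand":-1},
    {"dx":0,"dy":0,"dz":0,"turn":0,"hand":-1},
    {"dx":0,"dy":0,"dz":0,"turn":0,"hand":-1},
  ],
)

```text
time_s: 9.2
tool_pos: [485.9, -77.5, 41.9]
tcp_rot: [-2.426, -1.992, 0.002]
contact_force: [-0.4, -0.2, -2.5]
opening: 10.5
finger_force: 9.0
```

servo_tool(
  increments=[
    {"dx":0,"dy":0,"dz":0,"turn":0,"hand":-1},
    {"dx":0,"dy":0,"dz":0,"turn":0,"hand":-1},
  ],
)

```text
time_s: 9.4
tool_pos: [486.9, -77.8, 42.3]
tcp_rot: [-2.427, -1.993, 0.001]
contact_force: [-0.2, 0.5, -2.7]
opening: 10.4
finger_force: 9.0
```

servo_tool(
  increments=[
    {"dx":0.039,"dy":-0.008,"dz":0,"turn":0,"hand":-1},
    {"dx":0,"dy":0,"dz":0,"turn":0,"hand":-1},
  ],
)

```text
time_s: 9.6
tool_pos: [489.7, -78.5, 42.6]
tcp_rot: [2.427, 1.994, 0.0]
contact_force: [0.1, 0.1, -3.6]
opening: 10.7
finger_force: 9.0
```

servo_tool(
  increments=[
    {"dx":0.039,"dy":-0.008,"dz":0,"turn":0,"hand":-1},
    {"dx":0,"dy":0,"dz":0,"turn":0,"hand":-1},
  ],
)

```text
time_s: 9.8
tool_pos: [491.7, -78.9, 42.7]
tcp_rot: [2.427, 1.994, 0.001]
contact_force: [0.2, 0.1, -4.3]
opening: 10.4
finger_force: 9.0
```

```bash
python3 - <<'E'
from h import *
x,y,w,h,k=(250,145,75,75,8)
d=grab('side','sidec.pkl')
cv2.imwrite('pics/side5.png',cv2.convertScaleAbs(cv2.resize(d['img'][y:y+h,x:x+w,::-1],None,fx=k,fy=k,interpolation=cv2.INTER_CUBIC),alpha=1.5))
F=[]
for i in range(6):
    d=arm.grab_frame('side');s=arm.state();F.append(np.r_[s['contact_force'],s['moment']])
print(np.mean(F,0),s['tool_pos'],s['opening'])
E
```

```text
[ 2.35566208e-02  1.41303266e-01 -3.96633013e+00 -9.97343482e-03
  1.03668808e-02 -8.37189914e-04] [491.06825782 -78.67676555  42.63004978] 10.579360121502507
```

View pics/side5.png

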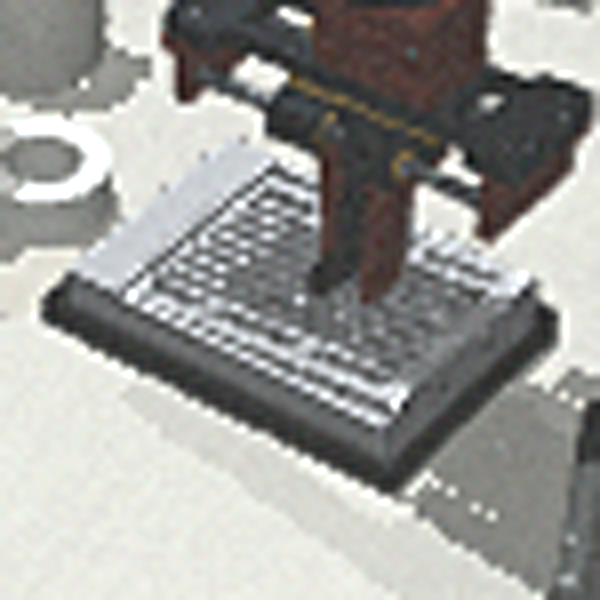

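The grille hangs free in the grip, still tilted, and its rear edge has reached the lip's free edge. I'll press lightly so that the tilt is sure, then go on under the lip.

servo_tool(
  increments=[
    {"dx":0.02,"dy":-0.004,"dz":0,"turn":0,"hand":-1},
    {"dx":0,"dy":0,"dz":-0.02,"turn":0,"hand":-1},
    {"dx":0,"dy":0,"dz":0,"turn":0,"hand":-1},
    {"dx":0,"dy":0,"dz":0,"turn":0,"hand":-1},
  ],
)

```text
time_s: 10.55
tool_pos: [492.7, -79.0, 41.8]
tcp_rot: [2.427, 1.993, 0.001]
contact_force: [2.0, 1.0, -2.6]
opening: 11.0
finger_force: 9.0
```

servo_tool(
  increments=[
    {"dx":0,"dy":0,"dz":-0.02,"turn":0,"hand":-1},
    {"dx":0,"dy":0,"dz":0,"turn":0,"hand":-1},
  ],
)

```text
time_s: 10.75
tool_pos: [493.0, -79.1, 41.0]
tcp_rot: [2.427, 1.993, 0.001]
contact_force: [1.4, 0.1, 0.6]
opening: 10.9
finger_force: 9.0
```

servo_tool(
  increments=[
    {"dx":0,"dy":0,"dz":0.02,"turn":0,"hand":-1},
    {"dx":0.039,"dy":-0.008,"dz":0,"turn":0,"hand":-1},
    {"dx":0,"dy":0,"dz":0,"turn":0,"hand":-1},
  ],
)

```text
time_s: 11.05
tool_pos: [493.5, -79.1, 41.3]
tcp_rot: [-2.427, -1.993, 0.001]
contact_force: [0.4, 0.0, -2.1]
opening: 11.1
finger_force: 9.0
```

servo_tool(
  increments=[
    {"dx":0.039,"dy":-0.008,"dz":0,"turn":0,"hand":-1},
    {"dx":0,"dy":0,"dz":0,"turn":0,"hand":-1},
    {"dx":0,"dy":0,"dz":0,"turn":0,"hand":-1},
  ],
)

```text
time_s: 11.35
tool_pos: [495.9, -79.6, 41.5]
tcp_rot: [-2.427, -1.994, 0.0]
contact_force: [0.1, 0.1, -3.9]
opening: 10.9
finger_force: 9.0
```

servo_tool(
  increments=[
    {"dx":0.039,"dy":-0.008,"dz":0,"turn":0,"hand":-1},
    {"dx":0,"dy":0,"dz":0,"turn":0,"hand":-1},
    {"dx":0,"dy":0,"dz":0,"turn":0,"hand":-1},
  ],
)

```text
time_s: 11.65
tool_pos: [497.1, -79.9, 41.4]
tcp_rot: [-2.427, -1.993, 0.002]
contact_force: [-2.1, 0.1, -2.7]
opening: 10.9
finger_force: 9.0
```

servo_tool(
  increments=[
    {"dx":0.039,"dy":-0.008,"dz":0,"turn":0,"hand":-1},
    {"dx":0,"dy":0,"dz":0,"turn":0,"hand":-1},
    {"dx":0,"dy":0,"dz":0,"turn":0,"hand":-1},
  ],
)

```text
time_s: 11.95
tool_pos: [499.3, -80.3, 41.5]
tcp_rot: [-2.427, -1.993, 0.001]
contact_force: [-4.3, 0.3, -2.7]
opening: 10.4
finger_force: 9.0
```

servo_tool(
  increments=[
    {"dx":0.039,"dy":-0.008,"dz":0,"turn":0,"hand":-1},
    {"dx":0,"dy":0,"dz":0,"turn":0,"hand":-1},
    {"dx":0,"dy":0,"dz":0,"turn":0,"hand":-1},
  ],
)

```text
time_s: 12.25
tool_pos: [502.0, -80.8, 41.6]
tcp_rot: [-2.428, -1.994, -0.0]
contact_force: [-3.4, 0.7, -2.8]
opening: 10.8
finger_force: 9.0
```

servo_tool(
  increments=[
    {"dx":0.039,"dy":-0.008,"dz":0,"turn":0,"hand":-1},
    {"dx":0,"dy":0,"dz":0,"turn":0,"hand":-1},
    {"dx":0,"dy":0,"dz":0,"turn":0,"hand":-1},
  ],
)

```text
time_s: 12.55
tool_pos: [503.9, -81.3, 41.6]
tcp_rot: [-2.428, -1.994, -0.0]
contact_force: [-3.9, 1.4, -2.4]
opening: 10.6
finger_force: 9.0
```

servo_tool(
  increments=[
    {"dx":0.039,"dy":-0.008,"dz":0,"turn":0,"hand":-1},
    {"dx":0,"dy":0,"dz":0,"turn":0,"hand":-1},
    {"dx":0,"dy":0,"dz":0,"turn":0,"hand":-1},
  ],
)

```text
time_s: 12.85
tool_pos: [505.3, -81.5, 41.5]
tcp_rot: [-2.427, -1.993, 0.001]
contact_force: [-5.4, 0.5, -1.6]
opening: 10.9
finger_force: 9.0
```

servo_tool(
  increments=[
    {"dx":0.02,"dy":-0.004,"dz":0,"turn":0,"hand":-1},
    {"dx":0,"dy":0,"dz":0,"turn":0,"hand":-1},
    {"dx":0,"dy":0,"dz":0,"turn":0,"hand":-1},
  ],
)

```text
time_s: 13.15
tool_pos: [505.9, -81.6, 41.4]
tcp_rot: [-2.426, -1.993, 0.002]
contact_force: [-6.2, 0.7, -1.4]
opening: 11.0
finger_force: 9.0
```

servo_tool(
  increments=[
    {"dx":0.02,"dy":-0.004,"dz":0,"turn":0,"hand":-1},
    {"dx":0,"dy":0,"dz":0,"turn":0,"hand":-1},
    {"dx":0,"dy":0,"dz":0,"turn":0,"hand":-1},
  ],
)

```text
time_s: 13.45
tool_pos: [506.5, -81.8, 41.4]
tcp_rot: [-2.426, -1.993, 0.002]
contact_force: [-6.8, 1.2, -2.5]
opening: 10.6
finger_force: 9.0
```

servo_tool(
  increments=[
    {"dx":0.02,"dy":-0.004,"dz":0,"turn":0,"hand":-1},
    {"dx":0,"dy":0,"dz":0,"turn":0,"hand":-1},
    {"dx":0,"dy":0,"dz":0,"turn":0,"hand":-1},
  ],
)

```text
time_s: 13.75
tool_pos: [507.2, -81.9, 41.3]
tcp_rot: [-2.426, -1.992, 0.003]
contact_force: [-7.6, 1.0, -1.2]
opening: 10.6
finger_force: 9.0
```

```bash
cat > st.py <<'E'
from h import *
np.set_printoptions(precision=2,suppress=True)
F=[]
for i in range(6):
    d=arm.grab_frame('side');s=arm.state();F.append(np.r_[s['contact_force'],s['moment'],s['tool_pos'],s['opening']])
print(np.mean(F,0))
E
python3 st.py
```

```text
[ -7.12   1.32  -1.38   0.17   1.12   0.01 507.16 -81.89  41.31  10.66]
```

servo_tool(
  increments=[
    {"dx":0.012,"dy":-0.002,"dz":0,"turn":0,"hand":-1},
    {"dx":0,"dy":0,"dz":-0.02,"turn":0,"hand":-1},
    {"dx":0,"dy":0,"dz":-0.02,"turn":0,"hand":-1},
    {"dx":0,"dy":0,"dz":0,"turn":0,"hand":-1},
    {"dx":0,"dy":0,"dz":0,"turn":0,"hand":-1},
  ],
)

```text
time_s: 14.55
tool_pos: [507.3, -81.9, 39.2]
tcp_rot: [-2.425, -1.992, 0.004]
contact_force: [-7.6, 2.0, -0.6]
opening: 10.8
finger_force: 9.0
```

```bash
python3 st.py
```

```text
[ -7.42   0.55  -1.02   0.15   1.23  -0.01 507.29 -81.89  39.21  10.49]
```

servo_tool(
  increments=[
    {"dx":0.004,"dy":0,"dz":-0.02,"turn":0,"hand":-1},
    {"dx":0,"dy":0,"dz":0,"turn":0,"hand":-1},
    {"dx":0,"dy":0,"dz":0,"turn":0,"hand":-1},
  ],
)

```text
time_s: 15.15
tool_pos: [507.3, -81.9, 38.2]
tcp_rot: [-2.425, -1.992, 0.004]
contact_force: [-8.5, 1.0, -1.5]
opening: 10.5
finger_force: 9.0
```

servo_tool(
  increments=[
    {"dx":0.004,"dy":0,"dz":-0.02,"turn":0,"hand":-1},
    {"dx":0,"dy":0,"dz":0,"turn":0,"hand":-1},
    {"dx":0,"dy":0,"dz":0,"turn":0,"hand":-1},
  ],
)

```text
time_s: 15.45
tool_pos: [507.2, -81.8, 37.3]
tcp_rot: [-2.425, -1.992, 0.005]
contact_force: [-9.1, 0.4, 2.2]
opening: 10.1
finger_force: 9.0
```

```bash
python3 st.py
```

```text
[ -9.25   1.     1.37   0.13   1.47  -0.   507.2  -81.86  37.3   10.28]
```

servo_tool(
  increments=[
    {"dx":-0.016,"dy":0.003,"dz":-0.01,"turn":0,"hand":-1},
    {"dx":0,"dy":0,"dz":-0.01,"turn":0,"hand":-1},
    {"dx":0,"dy":0,"dz":0,"turn":0,"hand":-1},
    {"dx":0,"dy":0,"dz":0,"turn":0,"hand":-1},
  ],
)

```text
time_s: 16.15
tool_pos: [507.1, -81.8, 36.9]
tcp_rot: [-2.425, -1.992, 0.003]
contact_force: [-9.3, 1.2, 7.2]
opening: 10.5
finger_force: 9.0
```

```bash
python3 st.py
```

```text
[ -9.36   1.02   6.79   0.17   1.56   0.   507.07 -81.85  36.94  10.3 ]
```

servo_tool(
  increments=[
    {"dx":-0.02,"dy":0.004,"dz":0,"turn":0,"hand":-1},
    {"dx":-0.02,"dy":0.004,"dz":0,"turn":0,"hand":-1},
    {"dx":0,"dy":0,"dz":0,"turn":0,"hand":-1},
    {"dx":0,"dy":0,"dz":0,"turn":0,"hand":-1},
  ],
)

```text
time_s: 16.85
tool_pos: [507.1, -81.9, 37.0]
tcp_rot: [2.428, 1.994, 0.0]
contact_force: [-5.1, 0.9, 3.3]
opening: 10.3
finger_force: 9.0
```

```bash
python3 st.py; python3 - <<'E'
from h import *
x,y,w,h,k=(255,150,70,62,9)
d=grab('side','sidec.pkl')
cv2.imwrite('pics/side6.png',cv2.convertScaleAbs(cv2.resize(d['img'][y:y+h,x:x+w,::-1],None,fx=k,fy=k,interpolation=cv2.INTER_CUBIC),alpha=1.5))
E
```

```text
[ -5.18   1.29   3.61   0.18   0.94   0.   507.09 -81.88  36.98  10.17]
```

servo_tool(
  increments=[
    {"dx":-0.02,"dy":0.004,"dz":0,"turn":0,"hand":-1},
    {"dx":0,"dy":0,"dz":0,"turn":0,"hand":-1},
    {"dx":0,"dy":0,"dz":0,"turn":0,"hand":-1},
  ],
)

```text
time_s: 17.5
tool_pos: [507.0, -81.9, 37.0]
tcp_rot: [2.427, 1.993, 0.002]
contact_force: [-2.3, 1.0, 2.0]
opening: 10.1
finger_force: 9.0
```

servo_tool(
  increments=[
    {"dx":-0.02,"dy":0.004,"dz":0,"turn":0,"hand":-1},
    {"dx":0,"dy":0,"dz":0,"turn":0,"hand":-1},
    {"dx":0,"dy":0,"dz":0,"turn":0,"hand":-1},
  ],
)

```text
time_s: 17.8
tool_pos: [505.5, -81.6, 36.7]
tcp_rot: [2.427, 1.993, 0.001]
contact_force: [-1.2, 1.2, 1.2]
opening: 10.3
finger_force: 9.0
```

servo_tool(
  increments=[
    {"dx":-0.02,"dy":0.004,"dz":0,"turn":0,"hand":-1},
    {"dx":0,"dy":0,"dz":0,"turn":0,"hand":-1},
    {"dx":0,"dy":0,"dz":0,"turn":0,"hand":-1},
  ],
)

```text
time_s: 18.1
tool_pos: [505.2, -81.6, 36.8]
tcp_rot: [2.427, 1.993, 0.002]
contact_force: [2.9, 0.5, -2.5]
opening: 10.5
finger_force: 9.0
```

Moving forward met resistance after only about 2 mm, so I'll use my last picture to check the front edge.

```bash
python3 st.py; python3 - <<'E'
from h import *
x,y,w,h,k=(255,155,70,54,11)
d=grab('side','sided.pkl')
cv2.imwrite('pics/side7.png',cv2.convertScaleAbs(cv2.resize(d['img'][y:y+h,x:x+w,::-1],None,fx=k,fy=k,interpolation=cv2.INTER_CUBIC),alpha=1.5))
E
```

```text
[  3.72  -0.3   -3.12  -0.07  -0.52  -0.02 505.05 -81.56  36.77  10.17]
```

View pics/side7.png

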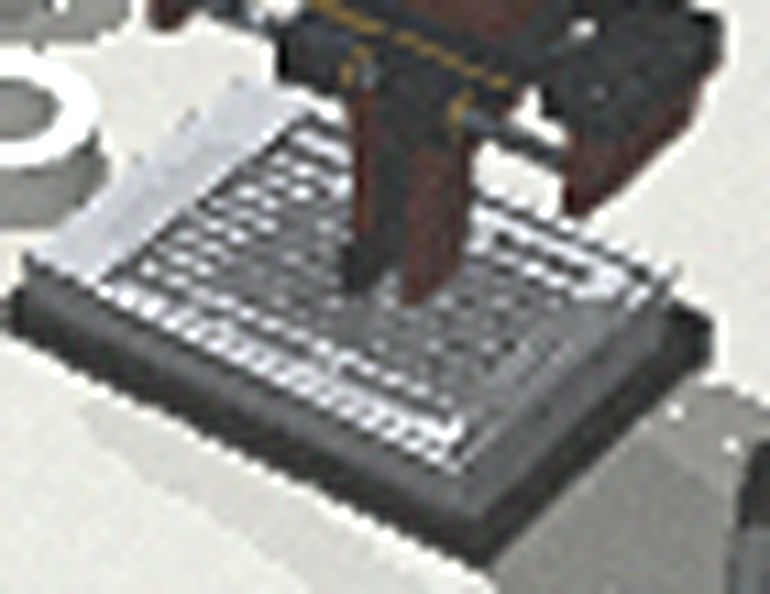

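```bash
python3 - <<'E'
from h import *
d=load('sided');u=np.array([.981,-.195,0]);v=np.array([.195,.981,0]);O=np.array([513.8,-82.4,0])
px=lambda X,Y:[255+(X+.5)/11-.5,155+(Y+.5)/11-.5]
for nm,p,y in(('grilleFL',px(463,430),55),('panFL',px(458,470),62),('grilleRL?',px(110,285),55)):
    o,r=ray(d,[p]);s=((O-o)@v+y)/(r[0]@v);P=o+s*r[0];print(nm,'x %.1f z %.1f'%((P-O)@u,P[2]))
# predicted top front-left corner for seated (flat) vs raised 6mm, pan shift sx
for sx in(3,5):
  for zz,x in((29,-75),(29,-71),(35,-71)):
    q=proj(d,[O+(x+sx)*u+55*v+[0,0,zz]])[0]; print(sx,zz,x,'crop px',(q-[255,155]+.5)*11-.5)
  q=proj(d,[O+(-79+sx)*u+62*v+[0,0,33]])[0];print('pan FL rim',(q-[255,155]+.5)*11-.5)
E
```

```text
grilleFL x -70.1 z 42.1
panFL x -73.8 z 32.6
grilleRL? x 66.1 z 30.4
3 29 -75 crop px [465.32325132 464.71578705]
3 29 -71 crop px [454.60514515 459.39887925]
3 35 -71 crop px [455.81632801 444.76392353]
pan FL rim [464.13134073 472.11082573]
5 29 -75 crop px [459.96097665 462.05572078]
5 29 -71 crop px [449.2557503  456.74525912]
5 35 -71 crop px [450.45176886 442.11215388]
pan FL rim [458.73759424 469.43022308]
```

The view shows the grille's front-left corner at about (463,430). That puts it near z 42, so the front is still up on the catch and hasn't cleared it. The downward load on the catch must have added friction. I'll unload it, push back further with the front free, then lower.

servo_tool(
  increments=[
    {"dx":0,"dy":0,"dz":0.02,"turn":0,"hand":-1},
    {"dx":0.039,"dy":-0.008,"dz":0.02,"turn":0,"hand":-1},
    {"dx":0,"dy":0,"dz":0,"turn":0,"hand":-1},
  ],
)

```text
time_s: 18.75
tool_pos: [504.1, -81.2, 38.0]
tcp_rot: [-2.425, -1.992, 0.003]
contact_force: [0.2, -0.6, -7.7]
opening: 10.1
finger_force: 9.0
```

```bash
python3 st.py
```

```text
[ -0.68  -0.28  -8.76  -0.     0.17  -0.02 504.95 -81.36  38.22  10.2 ]
```

The numbers say otherwise. The lift was blocked after 1.4 mm, which is the free play under lip and catch. The downward pull of 8.8 N is the grille and pan weight together, and the TCP stood at 36.8, which is the seated height. So both edges are hooked. What I took for the edge line was the inner border of the frame. I'll lower back down and ease forward.

servo_tool(
  increments=[
    {"dx":-0.01,"dy":0.002,"dz":-0.02,"turn":0,"hand":-1},
    {"dx":-0.01,"dy":0.002,"dz":-0.016,"turn":0,"hand":-1},
    {"dx":-0.01,"dy":0.002,"dz":0,"turn":0,"hand":-1},
    {"dx":0,"dy":0,"dz":0,"turn":0,"hand":-1},
  ],
)

```text
time_s: 19.45
tool_pos: [504.9, -81.5, 36.9]
tcp_rot: [2.427, 1.993, 0.001]
contact_force: [0.3, -0.0, -7.1]
opening: 10.2
finger_force: 9.0
```

```bash
python3 st.py
```

```text
[  1.21   0.19  -6.89  -0.05  -0.14  -0.01 504.9  -81.48  36.97  10.3 ]
```

servo_tool(
  increments=[
    {"dx":0,"dy":0,"dz":-0.016,"turn":0,"hand":-1},
    {"dx":0,"dy":0,"dz":0,"turn":0,"hand":-1},
    {"dx":0,"dy":0,"dz":0,"turn":0,"hand":-1},
  ],
)

```text
time_s: 20.05
tool_pos: [504.8, -81.5, 36.6]
tcp_rot: [2.427, 1.994, 0.001]
contact_force: [-1.1, 0.1, 4.7]
opening: 9.9
finger_force: 9.0
```

```bash
python3 st.py
```

```text
[ -1.27   0.71   6.03   0.05   0.22   0.01 504.82 -81.48  36.61  10.23]
```

servo_tool(
  newtons=4,
  increments=[
    {"dx":0,"dy":0,"dz":0.008,"turn":0,"hand":-1},
    {"dx":0,"dy":0,"dz":0,"turn":0,"hand":-1},
    {"dx":0,"dy":0,"dz":0,"turn":0,"hand":-0.72},
    {"dx":0,"dy":0,"dz":0,"turn":0,"hand":-0.68},
    {"dx":0,"dy":0,"dz":0,"turn":0,"hand":-0.6},
    {"dx":0,"dy":0,"dz":0,"turn":0,"hand":-0.5},
    {"dx":0,"dy":0,"dz":0,"turn":0,"hand":-0.5},
  ],
)

```text
time_s: 21.05
tool_pos: [504.4, -81.3, 36.4]
tcp_rot: [-2.428, -1.994, 0.0]
contact_force: [0.0, -0.0, 0.6]
opening: 21.9
finger_force: 0.0
```

```bash
python3 st.py
```

```text
[ -0.21   0.15  -0.18  -0.04  -0.07  -0.01 504.42 -81.34  36.41  21.98]
```

servo_tool(
  increments=[
    {"dx":0,"dy":0,"dz":0.2,"turn":0,"hand":-0.5},
    {"dx":0,"dy":0,"dz":0.4,"turn":0,"hand":-0.5},
    {"dx":0,"dy":0,"dz":0.8,"turn":0,"hand":-0.5},
    {"dx":0,"dy":0,"dz":0.8,"turn":0,"hand":-0.5},
    {"dx":0,"dy":0,"dz":0.8,"turn":0,"hand":-0.5},
    {"dx":0,"dy":-0.8,"dz":0.5,"turn":0,"hand":-0.5},
    {"dx":0,"dy":-0.9,"dz":0,"turn":0,"hand":-0.5},
    {"dx":0,"dy":-0.9,"dz":0,"turn":0,"hand":-0.5},
    {"dx":0,"dy":-0.9,"dz":0,"turn":0,"hand":-0.5},
    {"dx":0,"dy":-0.9,"dz":0,"turn":0,"hand":-0.5},
  ],
)

```text
time_s: 22.35
tool_pos: [504.1, -303.0, 212.5]
tcp_rot: [2.427, 1.994, 0.0]
contact_force: [0.9, -0.6, 0.4]
opening: 22.1
finger_force: 0.0
```

servo_tool(
  increments=[
    {"dx":0,"dy":-0.8,"dz":0,"turn":0,"hand":-0.5},
    {"dx":0,"dy":-0.5,"dz":0,"turn":0,"hand":-0.5},
    {"dx":0,"dy":0,"dz":0,"turn":0,"hand":-0.5},
  ],
)

```text
time_s: 22.65
tool_pos: [504.2, -370.0, 212.0]
tcp_rot: [2.429, 1.989, -0.001]
contact_force: [-1.0, 1.1, -0.5]
opening: 22.1
finger_force: 0.0
```

```bash
python3 - <<'E'
from edge import *
np.set_printoptions(precision=2,suppress=True)
u=np.array([.981,-.195]);v=np.array([.195,.981]);O=np.array([513.8,-82.4])
print(arm.state()['tool_pos'])
for n in('top','side'):
    d=grab(n,n+'e.pkl');g=cv2.cvtColor(d['img'],cv2.COLOR_RGB2GRAY)
    gs=cv2.GaussianBlur(g,(0,0),.5)
    w=lambda x,y:O+x*u+y*v
    for nm,a,b,z,s in [('panL',w(-79,62),w(91,62),32,-1),('panF',w(-79,-62),w(-79,62),33,-1),('lip',w(63,-50),w(63,50),33.5,-1),('panRear',w(91,-62),w(91,62),33,1)]:
        p,q,r=edge(gs,d,a,b,z,s,k=1.); f=p-O;print(n,nm,'x %.1f y %.1f ang %.3f sd %.2f'%(f@u,f@v,np.arctan2(q[1],q[0]),r))
    m=(g<60).astype(np.uint8);c0=proj(d,[np.r_[w(-17,0),56]])[0]
    k,l,st,c=cv2.connectedComponentsWithStats(m)
    for i in range(1,k):
        if np.linalg.norm(c[i]-c0)<12 and st[i][4]>12: print(n,'bar',c[i],st[i],'expected',c0)
E
```

```text
[ 504.23 -369.99  212.02]
top panL x 6.0 y 62.6 ang -0.197 sd 2.78
top panF x -74.4 y 2.2 ang 1.374 sd 0.75
top lip x 69.1 y 3.0 ang 1.383 sd 0.70
top panRear x 94.8 y 3.7 ang 1.372 sd 0.69
top bar [303.4  201.44] [292 198  24   9  97] expected [303.7  204.07]
side panL x 8.0 y 62.5 ang -0.197 sd 1.77
side panF x -74.0 y 14.1 ang 1.370 sd 0.71
side lip x 68.6 y -5.7 ang 1.368 sd 0.62
side panRear x 95.5 y 12.1 ang 1.294 sd 4.76
side bar [291.44 175.17] [285 170  13  12  63] expected [293.14 176.34]
```

```bash
python3 - <<'E'
from h import *
np.set_printoptions(precision=1,suppress=True)
u=np.array([.981,-.195]);v=np.array([.195,.981]);O=np.array([513.8,-82.4])
for nm in 'te':
    pass
T=load('tope');S=load('sidee')
a=tri(T,[[235.86,223.67]],S,[[284.56,220.23]])[0];b=tri(T,[[303.4,201.44]],S,[[291.44,175.17]])[0]
print('start',a,'now',b,'dz',b[2]-a[2],'pan xy (origin unshifted)',(b[:2]-O)@u,(b[:2]-O)@v)
# bar ends by min-area rect long axis, both views
for d,n in((T,'top'),(S,'side')):
    g=cv2.cvtColor(d['img'],cv2.COLOR_RGB2GRAY);k,l,st,c=cv2.connectedComponentsWithStats((g<60).astype(np.uint8))
    c0=np.array([303.4,201.4] if n=='top' else [291.4,175.2]);i=np.argmin(np.linalg.norm(c-c0,axis=1)+1e3*(st[:,4]<12))
    print(n,cv2.minAreaRect(np.argwhere(l==i)[:,::-1].astype(np.float32)))
# brightness profile along pan x on the centre line (y=-20..20 averaged), at grille top / catch heights
from scipy.ndimage import map_coordinates
for n,d in(('top',T),('side',S)):
    g=cv2.cvtColor(d['img'],cv2.COLOR_RGB2GRAY).astype(float)
    for y0,y1 in((-27,27),(34,50)):
        row=[]
        for x in range(-92,-50,2):
            P=[np.r_[O+(x+4.6)*u+y*v,33] for y in np.linspace(y0,y1,25)];p=proj(d,P)
            row.append(map_coordinates(g,[p[:,1],p[:,0]],order=1).mean())
        print(n,(y0,y1),np.round(row).astype(int))
E
```

```text
start [443.3 111.5  32.7   0.1] now [503.8 -78.   59.6   0.8] dz 26.947774684250305 pan xy (origin unshifted) -10.682602964410643 2.322263284097242
top ((303.451904296875, 201.75277709960938), (23.529346466064453, 4.771358489990234), 10.784297943115234)
side ((291.0000305175781, 175.50001525878906), (4.949747085571289, 16.26345443725586), 45.0)
top (-27, 27) [ 52  29  20  17  17  24  64 114 142 151 143 135 141 148 152 152 143 129
 123 124 124]
top (34, 50) [ 48  32  27  22  18  18  31  76 110 106  96 108 135 148 153 153 147 138
 137 136 135]
side (-27, 27) [ 62  64  63  60  57  60  78 109 133 141 137 133 134 136 136 134 119 103
  99  99  98]
side (34, 50) [ 65  65  64  64  63  63  75 109 125  99  84 106 140 147 143 130 114 109
 110 103  91]
```

Measured numbers: the bar stands at pan x ≈ -15 (seated would be -20), about 4 mm high, and there is a gap of about 5 mm at the front wall. So the front edge is abutting the catch nose rather than lying under it. I'll regrasp with a stiffer grip, which levels the grille, then push back a little and lower it.

servo_tool(
  increments=[
    {"dx":0,"dy":0.8,"dz":0,"turn":0,"hand":-0.4},
    {"dx":0,"dy":0.9,"dz":0,"turn":0,"hand":-0.4},
    {"dx":0,"dy":0.9,"dz":0,"turn":0,"hand":-0.4},
    {"dx":0,"dy":0.9,"dz":0,"turn":0,"hand":-0.4},
    {"dx":0,"dy":0.9,"dz":0,"turn":0,"hand":-0.4},
    {"dx":0,"dy":0.9,"dz":-0.4,"turn":0,"hand":-0.4},
    {"dx":0,"dy":0.474,"dz":-0.6,"turn":0,"hand":-0.4},
    {"dx":0,"dy":0,"dz":-0.8,"turn":0,"hand":-0.4},
    {"dx":0,"dy":0,"dz":-0.4,"turn":0,"hand":-0.4},
    {"dx":0,"dy":0,"dz":0,"turn":0,"hand":-0.4},
  ],
)

```text
time_s: 23.75
tool_pos: [501.1, -75.0, 99.3]
tcp_rot: [-2.421, -1.993, 0.005]
contact_force: [-0.2, 0.3, -0.5]
opening: 26.3
finger_force: 0.0
```

servo_tool(
  increments=[
    {"dx":0,"dy":0,"dz":-0.4,"turn":0,"hand":-0.4},
    {"dx":0,"dy":0,"dz":-0.4,"turn":0,"hand":-0.4},
    {"dx":0,"dy":0,"dz":0,"turn":0,"hand":-0.4},
    {"dx":0,"dy":0,"dz":0,"turn":0,"hand":-0.4},
  ],
)

```text
time_s: 24.15
tool_pos: [504.7, -77.3, 62.6]
tcp_rot: [2.427, 1.994, 0.001]
contact_force: [0.3, -0.6, 0.9]
opening: 26.0
finger_force: 0.0
```

servo_tool(
  newtons=8,
  increments=[
    {"dx":0,"dy":-0.06,"dz":-0.25,"turn":0,"hand":-0.4},
    {"dx":0,"dy":0,"dz":-0.22,"turn":0,"hand":-0.4},
    {"dx":0,"dy":0,"dz":0,"turn":0,"hand":-0.4},
    {"dx":0,"dy":0,"dz":0,"turn":0,"hand":-0.7},
    {"dx":0,"dy":0,"dz":0,"turn":0,"hand":-1},
    {"dx":0,"dy":0,"dz":0,"turn":0,"hand":-1},
    {"dx":0,"dy":0,"dz":0,"turn":0,"hand":-1},
    {"dx":0,"dy":0,"dz":0,"turn":0,"hand":-1},
  ],
)

```text
time_s: 24.95
tool_pos: [504.8, -80.8, 38.1]
tcp_rot: [2.427, 1.994, 0.001]
contact_force: [1.3, -0.4, -0.7]
opening: 10.2
finger_force: 8.0
```

```bash
python3 st.py
```

```text
[  1.52  -0.56  -0.3   -0.08  -0.17  -0.02 504.78 -80.75  38.09  10.02]
```

servo_tool(
  newtons=18,
  increments=[
    {"dx":0,"dy":0,"dz":0,"turn":0,"hand":-1},
    {"dx":0,"dy":0,"dz":0,"turn":0,"hand":-1},
  ],
)

```text
time_s: 25.45
tool_pos: [504.8, -80.7, 38.1]
tcp_rot: [2.427, 1.994, 0.001]
contact_force: [2.2, -0.7, 0.1]
opening: 10.0
finger_force: 18.0
```

servo_tool(
  newtons=30,
  increments=[
    {"dx":0,"dy":0,"dz":0,"turn":0,"hand":-1},
    {"dx":0,"dy":0,"dz":0,"turn":0,"hand":-1},
    {"dx":0.02,"dy":-0.004,"dz":0,"turn":0,"hand":-1},
    {"dx":0.02,"dy":-0.004,"dz":0,"turn":0,"hand":-1},
    {"dx":0,"dy":0,"dz":0,"turn":0,"hand":-1},
  ],
)

```text
time_s: 25.95
tool_pos: [504.6, -80.7, 37.8]
tcp_rot: [-2.425, -1.992, 0.003]
contact_force: [-2.5, -0.4, 6.0]
opening: 9.6
finger_force: 30.0
```

```bash
python3 st.py
```

```text
[ -2.47  -0.71   6.66  -0.08   0.56   0.   504.61 -80.69  37.84   9.79]
```

servo_tool(
  increments=[
    {"dx":0,"dy":0,"dz":0.016,"turn":0,"hand":-1},
    {"dx":0.02,"dy":-0.004,"dz":0,"turn":0,"hand":-1},
    {"dx":0,"dy":0,"dz":0,"turn":0,"hand":-1},
    {"dx":0,"dy":0,"dz":0,"turn":0,"hand":-1},
  ],
)

```text
time_s: 26.65
tool_pos: [504.6, -80.5, 37.9]
tcp_rot: [-2.424, -1.991, 0.005]
contact_force: [-5.0, 0.4, -1.2]
opening: 9.4
finger_force: 30.0
```

```bash
python3 st.py
```

```text
[ -5.4   -0.05  -0.78  -0.03   0.89   0.01 504.61 -80.51  37.9    9.87]
```

servo_tool(
  increments=[
    {"dx":0.02,"dy":-0.004,"dz":0,"turn":0,"hand":-1},
    {"dx":0.02,"dy":-0.004,"dz":0,"turn":0,"hand":-1},
    {"dx":0,"dy":0,"dz":0,"turn":0,"hand":-1},
    {"dx":0,"dy":0,"dz":0,"turn":0,"hand":-1},
  ],
)

```text
time_s: 27.35
tool_pos: [505.1, -80.5, 37.8]
tcp_rot: [-2.422, -1.99, 0.008]
contact_force: [-8.9, 0.1, 3.6]
opening: 9.6
finger_force: 30.0
```

```bash
python3 st.py
```

```text
[ -8.5    0.18   2.57   0.03   1.37  -0.02 505.07 -80.53  37.83   9.86]
```

servo_tool(
  increments=[
    {"dx":0,"dy":0,"dz":0.02,"turn":0,"hand":-1},
    {"dx":0.01,"dy":-0.002,"dz":0,"turn":0,"hand":-1},
    {"dx":0,"dy":0,"dz":0,"turn":0,"hand":-1},
    {"dx":0,"dy":0,"dz":0,"turn":0,"hand":-1},
  ],
)

```text
time_s: 28.05
tool_pos: [505.4, -80.6, 38.3]
tcp_rot: [-2.422, -1.99, 0.008]
contact_force: [-6.7, 0.7, -2.4]
opening: 10.1
finger_force: 30.0
```

```bash
python3 st.py;  python3 - <<'E'
from edge import *
u=np.array([.981,-.195]);v=np.array([.195,.981]);O=np.array([513.8,-82.4]);w=lambda x,y:O+x*u+y*v
d=grab('side','sidef.pkl');g=cv2.GaussianBlur(cv2.cvtColor(d['img'],cv2.COLOR_RGB2GRAY),(0,0),.5)
for nm,a,b,z,s in [('panF',w(-74,-62),w(-74,62),33,-1),('lip',w(68,0),w(68,50),33.5,-1)]:
    p,q,r=edge(g,d,a,b,z,s,k=1.); f=p-O;print(nm,'x %.1f ang %.3f sd %.2f'%(f@u,np.arctan2(q[1],q[0]),r))
from scipy.ndimage import map_coordinates
for n in ('sidec','sided','sidee','sidef'):
    d=load(n);g=cv2.cvtColor(d['img'],cv2.COLOR_RGB2GRAY).astype(float)
    row=[]
    for x in np.arange(-90,-50,2):
        p=proj(d,[np.r_[O+(x+5)*u+y*v,30] for y in np.linspace(36,50,20)]);row.append(map_coordinates(g,[p[:,1],p[:,0]],order=1).mean())
    print(n,np.round(row).astype(int))
E
```

```text
[ -6.75   0.38  -2.85   0.02   1.25  -0.03 505.41 -80.54  38.32   9.79]
panF x -73.8 ang 1.382 sd 3.94
lip x 68.9 ang 1.411 sd 0.98
sidec [ 66  64  64  65  64  64  72  91  91  77  71  78 105 135 141 136 127 113
  97  93]
sided [ 66  64  63  64  63  65  74  87  85  71  73 104 133 138 121 111 110 108
 100  94]
sidee [ 65  65  64  63  61  64  83 119 118  88  83 120 152 156 149 135 121 115
 116 109]
sidef [ 65  65  65  64  63  64  73  87  81  63  63  95 128 139 136 129 119 103
  95  93]
```

Both views agree: the front edge is at x ≈ -70 and only a millimetre or two too high, so it sits against the nose. With the 9 N grip, the push at bar height tipped the front up again; 30 N holds it level. I'll push to the end, lower, then come forward.

servo_tool(
  increments=[
    {"dx":0.02,"dy":-0.004,"dz":0.004,"turn":0,"hand":-1},
    {"dx":0.02,"dy":-0.004,"dz":0,"turn":0,"hand":-1},
    {"dx":0,"dy":0,"dz":0,"turn":0,"hand":-1},
    {"dx":0,"dy":0,"dz":0,"turn":0,"hand":-1},
  ],
)

```text
time_s: 28.8
tool_pos: [506.7, -80.8, 38.4]
tcp_rot: [-2.421, -1.989, 0.009]
contact_force: [-7.9, 0.7, -2.6]
opening: 9.6
finger_force: 30.0
```

```bash
python3 st.py
```

```text
[ -8.39   0.07  -2.37   0.01   1.45  -0.04 506.69 -80.79  38.37   9.85]
```

servo_tool(
  increments=[
    {"dx":0,"dy":0,"dz":-0.02,"turn":0,"hand":-1},
    {"dx":0,"dy":0,"dz":0,"turn":0,"hand":-1},
    {"dx":0,"dy":0,"dz":0,"turn":0,"hand":-1},
  ],
)

```text
time_s: 29.4
tool_pos: [506.6, -80.8, 37.8]
tcp_rot: [-2.421, -1.989, 0.009]
contact_force: [-9.7, 1.0, 2.1]
opening: 9.8
finger_force: 30.0
```

```bash
python3 st.py
```

```text
[ -9.59   0.86   2.37   0.03   1.61  -0.04 506.63 -80.78  37.79   9.69]
```

servo_tool(
  increments=[
    {"dx":0,"dy":0,"dz":-0.012,"turn":0,"hand":-1},
    {"dx":0,"dy":0,"dz":0,"turn":0,"hand":-1},
    {"dx":0,"dy":0,"dz":0,"turn":0,"hand":-1},
  ],
)

```text
time_s: 30.0
tool_pos: [506.5, -80.8, 37.6]
tcp_rot: [-2.421, -1.989, 0.009]
contact_force: [-10.8, 0.6, 6.7]
opening: 9.9
finger_force: 30.0
```

```bash
python3 st.py
```

```text
[-11.1    0.58   7.57   0.12   1.79  -0.02 506.55 -80.75  37.56   9.81]
```

servo_tool(
  increments=[
    {"dx":-0.03,"dy":0.006,"dz":0,"turn":0,"hand":-1},
    {"dx":-0.02,"dy":0.004,"dz":0,"turn":0,"hand":-1},
    {"dx":0,"dy":0,"dz":0,"turn":0,"hand":-1},
    {"dx":0,"dy":0,"dz":0,"turn":0,"hand":-1},
  ],
)

```text
time_s: 30.7
tool_pos: [506.5, -80.8, 37.7]
tcp_rot: [-2.424, -1.991, 0.005]
contact_force: [-5.7, 0.6, 1.1]
opening: 10.0
finger_force: 30.0
```

```bash
python3 st.py
```

```text
[ -6.21   0.9    1.48   0.12   1.14   0.01 506.56 -80.78  37.66   9.66]
```

servo_tool(
  increments=[
    {"dx":-0.03,"dy":0.006,"dz":0,"turn":0,"hand":-1},
    {"dx":-0.02,"dy":0.004,"dz":0,"turn":0,"hand":-1},
    {"dx":0,"dy":0,"dz":0,"turn":0,"hand":-1},
    {"dx":0,"dy":0,"dz":0,"turn":0,"hand":-1},
  ],
)

```text
time_s: 31.4
tool_pos: [505.4, -80.6, 37.8]
tcp_rot: [-2.426, -1.992, 0.003]
contact_force: [-4.9, 2.1, -1.9]
opening: 9.9
finger_force: 30.0
```

```bash
python3 st.py
```

```text
[ -5.46   1.7   -2.1    0.22   1.08  -0.02 505.36 -80.61  37.82   9.81]
```

servo_tool(
  increments=[
    {"dx":-0.02,"dy":0.004,"dz":-0.008,"turn":0,"hand":-1},
    {"dx":-0.02,"dy":0.004,"dz":0,"turn":0,"hand":-1},
    {"dx":0,"dy":0,"dz":0,"turn":0,"hand":-1},
    {"dx":0,"dy":0,"dz":0,"turn":0,"hand":-1},
  ],
)

```text
time_s: 32.1
tool_pos: [505.1, -80.6, 37.8]
tcp_rot: [-2.428, -1.994, -0.0]
contact_force: [-1.6, 2.1, -5.7]
opening: 9.8
finger_force: 30.0
```

```bash
python3 st.py
```

```text
[ -1.49   2.72  -6.96   0.39   0.41   0.02 505.07 -80.64  37.78   9.83]
```

servo_tool(
  increments=[
    {"dx":-0.02,"dy":0.004,"dz":0,"turn":0,"hand":-1},
    {"dx":-0.02,"dy":0.004,"dz":0,"turn":0,"hand":-1},
    {"dx":0,"dy":0,"dz":0,"turn":0,"hand":-1},
    {"dx":0,"dy":0,"dz":0,"turn":0,"hand":-1},
  ],
)

```text
time_s: 32.8
tool_pos: [503.1, -80.6, 37.9]
tcp_rot: [2.427, 1.994, 0.0]
contact_force: [0.4, 0.1, -9.4]
opening: 10.0
finger_force: 30.0
```

```bash
python3 st.py
```

```text
[  0.13  -0.05  -9.56   0.02   0.14  -0.01 503.04 -80.45  37.93   9.84]
```

servo_tool(
  increments=[
    {"dx":0,"dy":0,"dz":-0.012,"turn":0,"hand":-1},
    {"dx":0,"dy":0,"dz":0,"turn":0,"hand":-1},
    {"dx":0,"dy":0,"dz":0,"turn":0,"hand":-1},
  ],
)

```text
time_s: 33.4
tool_pos: [503.1, -80.4, 37.7]
tcp_rot: [2.427, 1.994, 0.0]
contact_force: [-1.4, -0.3, -1.2]
opening: 9.7
finger_force: 30.0
```

```bash
python3 st.py
```

```text
[ -2.04   0.54   1.34   0.06   0.48   0.01 503.08 -80.4   37.68  10.01]
```

servo_tool(
  increments=[
    {"dx":-0.02,"dy":0.004,"dz":-0.008,"turn":0,"hand":-1},
    {"dx":-0.01,"dy":0.002,"dz":0,"turn":0,"hand":-1},
    {"dx":0,"dy":0,"dz":0,"turn":0,"hand":-1},
  ],
)

```text
time_s: 34.0
tool_pos: [502.9, -80.4, 37.3]
tcp_rot: [2.426, 1.992, 0.003]
contact_force: [1.6, 0.6, 2.3]
opening: 9.8
finger_force: 30.0
```

```bash
python3 st.py
```

```text
[ -0.1    0.01   2.19  -0.01  -0.12   0.01 501.77 -80.15  37.02   9.74]
```

servo_tool(
  increments=[
    {"dx":-0.02,"dy":0.004,"dz":0,"turn":0,"hand":-1},
    {"dx":-0.01,"dy":0.002,"dz":0,"turn":0,"hand":-1},
    {"dx":0,"dy":0,"dz":0,"turn":0,"hand":-1},
  ],
)

```text
time_s: 34.6
tool_pos: [499.9, -79.8, 36.9]
tcp_rot: [2.428, 1.994, 0.0]
contact_force: [0.1, 0.7, 2.2]
opening: 10.0
finger_force: 30.0
```

```bash
python3 st.py
```

```text
[  0.48  -0.23   2.12  -0.05  -0.19  -0.01 499.94 -79.78  36.93   9.81]
```

servo_tool(
  increments=[
    {"dx":-0.02,"dy":0.004,"dz":0,"turn":0,"hand":-1},
    {"dx":0,"dy":0,"dz":0,"turn":0,"hand":-1},
    {"dx":0,"dy":0,"dz":0,"turn":0,"hand":-1},
  ],
)

```text
time_s: 35.2
tool_pos: [498.9, -79.6, 36.9]
tcp_rot: [-2.428, -1.994, 0.0]
contact_force: [1.7, 0.0, 2.1]
opening: 9.2
finger_force: 30.0
```

```bash
python3 st.py;  python3 - <<'E'
from edge import *
u=np.array([.981,-.195]);v=np.array([.195,.981]);O=np.array([513.8,-82.4]);w=lambda x,y:O+x*u+y*v
d=grab('side','sideg.pkl');g=cv2.GaussianBlur(cv2.cvtColor(d['img'],cv2.COLOR_RGB2GRAY),(0,0),.5)
for nm,a,b,z,s in [('panF',w(-76,-62),w(-76,62),33,-1),('lip',w(66,0),w(66,50),33.5,-1)]:
    p,q,r=edge(g,d,a,b,z,s,k=1.); f=p-O;print(nm,'x %.1f ang %.3f sd %.2f'%(f@u,np.arctan2(q[1],q[0]),r))
from scipy.ndimage import map_coordinates
for n in ('sidee','sidef','sideg'):
    d=load(n);g=cv2.cvtColor(d['img'],cv2.COLOR_RGB2GRAY).astype(float)
    row=[]
    for x in np.arange(-90,-50,2):
        p=proj(d,[np.r_[O+(x+5)*u+y*v,30] for y in np.linspace(36,50,20)]);row.append(map_coordinates(g,[p[:,1],p[:,0]],order=1).mean())
    print(n,np.round(row).astype(int))
E
```

```text
[ -0.1   -0.26   1.5   -0.12  -0.24  -0.01 498.9  -79.56  36.91   9.74]
panF x -76.3 ang 1.375 sd 0.86
lip x 67.1 ang 1.362 sd 1.98
sidee [ 65  65  64  63  61  64  83 119 118  88  83 120 152 156 149 135 121 115
 116 109]
sidef [ 65  65  65  64  63  64  73  87  81  63  63  95 128 139 136 129 119 103
  95  93]
sideg [ 66  64  61  60  59  81 111 111 108 108 108 112 110  99  93  95  96  91
  95 100]
```

The front gap has closed in the profile, and pan and grille now move forward together, so the front edge is under the catch. I'll release, retreat and check.

servo_tool(
  newtons=6,
  increments=[
    {"dx":0,"dy":0,"dz":0,"turn":0,"hand":-1},
    {"dx":0,"dy":0,"dz":0,"turn":0,"hand":-1},
    {"dx":0,"dy":0,"dz":0,"turn":0,"hand":-0.7},
    {"dx":0,"dy":0,"dz":0,"turn":0,"hand":-0.55},
    {"dx":0,"dy":0,"dz":0,"turn":0,"hand":-0.45},
    {"dx":0,"dy":0,"dz":0,"turn":0,"hand":-0.45},
    {"dx":0,"dy":0,"dz":0.2,"turn":0,"hand":-0.45},
    {"dx":0,"dy":0,"dz":0.5,"turn":0,"hand":-0.45},
    {"dx":0,"dy":0,"dz":0.8,"turn":0,"hand":-0.45},
    {"dx":0,"dy":0,"dz":0.8,"turn":0,"hand":-0.45},
  ],
)

```text
time_s: 36.55
tool_pos: [498.3, -79.4, 153.4]
tcp_rot: [-2.427, -1.993, 0.001]
contact_force: [0.4, -0.5, -0.1]
opening: 23.9
finger_force: 0.0
```

servo_tool(
  increments=[
    {"dx":0,"dy":-0.5,"dz":0.8,"turn":0,"hand":-0.45},
    {"dx":0,"dy":-0.8,"dz":0.4,"turn":0,"hand":-0.45},
    {"dx":0,"dy":-0.9,"dz":0,"turn":0,"hand":-0.45},
    {"dx":0,"dy":-0.9,"dz":0,"turn":0,"hand":-0.45},
    {"dx":0,"dy":-0.9,"dz":0,"turn":0,"hand":-0.45},
    {"dx":0,"dy":-0.9,"dz":0,"turn":0,"hand":-0.45},
    {"dx":0,"dy":-0.8,"dz":0,"turn":0,"hand":-0.45},
    {"dx":0,"dy":-0.4,"dz":0,"turn":0,"hand":-0.45},
    {"dx":0,"dy":0,"dz":0,"turn":0,"hand":-0.45},
  ],
)

```text
time_s: 37.45
tool_pos: [498.7, -387.0, 212.2]
tcp_rot: [2.43, 1.99, -0.0]
contact_force: [-0.6, -0.4, -0.9]
opening: 23.9
finger_force: 0.0
```

```bash
python3 - <<'E'
from edge import *
np.set_printoptions(precision=1,suppress=True)
u=np.array([.981,-.195]);v=np.array([.195,.981]);O=np.array([513.8,-82.4]);w=lambda x,y:O+x*u+y*v
sx=2.7;C={}
for n in('top','side'):
    d=grab(n,n+'h.pkl');g=cv2.cvtColor(d['img'],cv2.COLOR_RGB2GRAY);gs=cv2.GaussianBlur(g,(0,0),.5)
    for nm,a,b,z,s in [('panF',w(-76,-62),w(-76,62),33,-1),('lip',w(66,-50),w(66,50),33.5,-1)]:
        p,q,r=edge(gs,d,a,b,z,s,k=1.); f=p-O;print(n,nm,'x %.1f ang %.3f sd %.2f'%(f@u,np.arctan2(q[1],q[0]),r))
    k,l,st,c=cv2.connectedComponentsWithStats((g<60).astype(np.uint8));c0=proj(d,[np.r_[w(-17,0),56]])[0]
    i=np.argmin(np.linalg.norm(c-c0,axis=1)+1e3*(st[:,4]<30));C[n]=(d,[c[i]]);print(st[i],c[i])
    for y0,y1 in((-27,27),(34,50)):
        row=[map_coordinates(g.astype(float),proj(d,[np.r_[O+(x+sx)*u+y*v,30] for y in np.linspace(y0,y1,25)])[:,::-1].T,order=1).mean() for x in range(-90,-50,2)]
        print(n,(y0,y1),np.round(row).astype(int))
b=tri(*C['top'],*C['side'])[0];print('bar',b,'pan x',(b[:2]-O)@u-sx,'y',(b[:2]-O)@v)
E
```

```text
top panF x -76.2 ang 1.372 sd 0.71
top lip x 67.3 ang 1.372 sd 0.81
[291 200  24   9  97] [302.6 203.7]
top (-27, 27) [ 52  29  20  17  20  53 105 138 150 150 143 145 149 146 132 126 125 126
 126 126]
top (34, 50) [ 49  31  24  19  18  25  65 107 122 139 148 153 153 150 142 135 138 144
 145 141]
side panF x -76.1 ang 1.375 sd 0.75
side lip x 67.1 ang 1.370 sd 1.95
[287 171  13  12  62] [292.6 176.2]
side (-27, 27) [ 64  64  63  60  57  59  77 108 135 139 138 136 134 125 109 101 101 102
 100 100]
side (34, 50) [ 62  64  64  63  60  55  75 123 131 128 133 135 138 131 115 110 113 112
 106 104]
bar [497.8 -75.7  58.7   0.2] pan x -19.66738687407185 y 3.4325059594911287
```

Everything checks. The bar is at pan x -19.7 (seated is -20) and the front gap is closed. The front border falls at the same x in both views at grille-top height, so the front is down. Handing in.

```bash
python3 -c "
from cell import arm
print(arm.finish_job())"
```

```text
the job is handed in; nothing more can be done
None
```

I put the grille back on the tray and handed the job in at about 37.5 s; my last measurements show it seated under the lip and the front catch, but the hand-in returned no verdict.

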